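# File the hanging spare packs in the drawer

## Task

Move the mouse out of the drawer's way to the middle of its mat, then pull the drawer open all the way. Take every slim pack off the pegs, lifting it over the peg's upturned tip, and stand each upright in a free lane of the drawer, midway along the divider blocks, one to a lane; packs already filed stay in their lanes and the round spool pack stays hanging. When all are filed push the drawer fully shut, with the mouse still in the middle of its mat and the mug, tape and phone left alone.

Things in the scene. Friction and masses are not known exactly. Their poses are not given: they have to be found in the camera images.
- rack: fixed steel rack; origin on the desk under its cross bar. 4 level pegs at y = -144, -48, 48, 144 mm point to its -x, axis 135 mm up, 5 mm thick, 85 mm long from the bar (400 mm long, 16 high, level with the pegs), each with an upturned tip to 10 mm above its axis. Packs hang about 55 mm out; to come off one must be raised 8 to 15 mm (best 11) and slid out past the tip
- pack0_c (a point): slim spare hung on a peg, or absent: grey block 56 mm wide (y) x 16 thick (x) x 45 high; above its middle a white header tab 30 mm wide, 4 thick, 27 high with a hang hole 16 mm wide x 20 high (2 to 22 mm above the block); 72 mm high in all, about 50 g. Point: centre of the block, 22.5 mm above its underside; z up as it hangs, x along the peg
- pack1_c (a point): slim spare hung on a peg, or absent: grey block 56 mm wide (y) x 16 thick (x) x 45 high; above its middle a white header tab 30 mm wide, 4 thick, 27 high with a hang hole 16 mm wide x 20 high (2 to 22 mm above the block); 72 mm high in all, about 50 g. Point: centre of the block, 22.5 mm above its underside; z up as it hangs, x along the peg
- pack2_c (a point): slim spare hung on a peg, or absent: grey block 56 mm wide (y) x 16 thick (x) x 45 high; above its middle a white header tab 30 mm wide, 4 thick, 27 high with a hang hole 16 mm wide x 20 high (2 to 22 mm above the block); 72 mm high in all, about 50 g. Point: centre of the block, 22.5 mm above its underside; z up as it hangs, x along the peg
- spool_c (a point): spool pack, not slim: same header tab and hole, but a round drum, 45 mm across and 26 mm thick along the peg, in place of the block; hangs on one of the pegs and is to stay there. Point at the drum's centre.
- cabinet: fixed white desktop drawer unit 190 mm deep (x) x 250 mm wide (y) x 102 mm high; origin on the desk at its centre, front to its -x. Holds one drawer
- drawer (a joint): opening of the drawer in m, 0 shut to 0.155 fully open, slides to the cabinet's -x with about 2 N of friction, stays where left. Its front panel is 8 mm thick and reaches 90 mm above the desk; side walls reach 47 mm above it, and the underside of the cabinet's roof is at 94 mm
- handle (a point): middle of the drawer's bar handle, 80 mm above the desk: a 10 x 10 mm steel bar 104 mm long along y, 53 mm clear of the panel (bar centre 66 mm before the cabinet's face), open above and below between its two studs at y = +-45 mm. Moves with the drawer
- lane0 (a point): middle of drawer lane 0 on the drawer floor, 16 mm above the desk (72 mm behind the cabinet's face when shut, moves with the drawer, axes as the cabinet's): a 24 mm gap between two black blocks 36 mm long (x), 18 thick, 32 high. Lanes 42 mm apart in y. A pack stands with its width along x, 10 mm past the blocks at both ends; front panel 72 mm from the point
- lane1 (a point): middle of drawer lane 1 on the drawer floor, 16 mm above the desk (72 mm behind the cabinet's face when shut, moves with the drawer, axes as the cabinet's): a 24 mm gap between two black blocks 36 mm long (x), 18 thick, 32 high. Lanes 42 mm apart in y. A pack stands with its width along x, 10 mm past the blocks at both ends; front panel 72 mm from the point
- lane2 (a point): middle of drawer lane 2 on the drawer floor, 16 mm above the desk (72 mm behind the cabinet's face when shut, moves with the drawer, axes as the cabinet's): a 24 mm gap between two black blocks 36 mm long (x), 18 thick, 32 high. Lanes 42 mm apart in y. A pack stands with its width along x, 10 mm past the blocks at both ends; front panel 72 mm from the point
- lane3 (a point): middle of drawer lane 3 on the drawer floor, 16 mm above the desk (72 mm behind the cabinet's face when shut, moves with the drawer, axes as the cabinet's): a 24 mm gap between two black blocks 36 mm long (x), 18 thick, 32 high. Lanes 42 mm apart in y. A pack stands with its width along x, 10 mm past the blocks at both ends; front panel 72 mm from the point
- lane4 (a point): middle of drawer lane 4 on the drawer floor, 16 mm above the desk (72 mm behind the cabinet's face when shut, moves with the drawer, axes as the cabinet's): a 24 mm gap between two black blocks 36 mm long (x), 18 thick, 32 high. Lanes 42 mm apart in y. A pack stands with its width along x, 10 mm past the blocks at both ends; front panel 72 mm from the point
- filed0_c (a point): slim pack like the hanging ones, already standing in lane 0 at the start, or absent (then lane 0 is free). Point at the block's centre, 22.5 mm above its underside
- filed1_c (a point): slim pack like the hanging ones, already standing in lane 1 at the start, or absent (then lane 1 is free). Point at the block's centre, 22.5 mm above its underside
- filed2_c (a point): slim pack like the hanging ones, already standing in lane 2 at the start, or absent (then lane 2 is free). Point at the block's centre, 22.5 mm above its underside
- filed3_c (a point): slim pack like the hanging ones, already standing in lane 3 at the start, or absent (then lane 3 is free). Point at the block's centre, 22.5 mm above its underside
- filed4_c (a point): slim pack like the hanging ones, already standing in lane 4 at the start, or absent (then lane 4 is free). Point at the block's centre, 22.5 mm above its underside
- mouse_c (a point): black computer mouse, 100 mm long (its x) x 58 mm wide x 34 mm high, about 100 g, on the desk before the drawer, where the drawer would strike it. Point at its centre, 17 mm up
- mat: grey mouse mat fixed to the desk, 180 mm (x) x 160 mm (y), 3 mm thick; origin at its centre on the desk
- mug: white mug 76 mm across, 90 mm high, bystander; origin under its centre
- tape: roll of clear tape lying flat, 90 mm across, 20 mm high, bystander
- phone: black phone lying flat, 150 x 72 x 9 mm, bystander

How it is judged:
By the outcome, as a careful person would: the job done as asked, in the order asked, and still so for the second after the job is handed in, with the robot touching nothing.
Of pack0, pack1, pack2 only 2 to 3 are there at a start; the rules pass over those that are not, and their reading is None.
Of filed0, filed1, filed2, filed3, filed4 only 1 to 2 are there at a start; the rules pass over those that are not, and their reading is None.
At some moment in a run one of mouse may be knocked a few centimetres aside while the robot is not near it.
It also fails if it takes over 208 s, if anything falls off the work surface, if the arm or the gripper's body presses on something with over 40 N, if the wrist force passes 120 N, or if a joint passes its speed limit or range.

## Robot

A 6-joint arm with a two-finger parallel gripper is mounted at the origin on the work surface. World frame = base frame: x ahead of the robot, y to its left, z up, the work surface at z = 0. Lengths are in m, angles in rad, forces in N, time in s.
With the tool pointing down it reaches from about 0.425 to 0.95 m from the base axis. Payload 14.7 kg.
Tool frame: the origin (TCP) lies midway between the tips of the shut fingers; the grasp point (between the pads) lies 19 mm behind it; x points along the fingers, z is the direction in which the jaws open and shut, and the axes are right-handed (so a half turn about x gives the same grasp; the last joint's range is limited). The gripper opens to 85 mm and grips with 20 to 120 N. Pads are 22 mm wide; open, the fingers measure 114 mm over their backs; the gripper's body (76 mm by 85 mm) begins 54 mm behind the grasp point. The pads swing forward as they close: fully open they stand 13 mm farther back than shut.
Start: joints at [1.289, 0.48, 1.596, -0, 1.065, -0.047], TCP at [0.151, 0.632, 0.231] pointing down, gripper open.
Joint ranges: [-2.75, 2.75], [-0.82, 2.05], [0.23, 2.67], [-1.56, 4.7], [0.09, 2.69], [-2.92, 2.92]. Speed limits (rad/s): [1.89, 1.89, 2.39, 3.01, 3.01, 3.01].

## Interface

Orientations are given as [roll, pitch, yaw] about the fixed x, y, z axes, in that order (R = Rz(yaw) Ry(pitch) Rx(roll)).
In Python, from rig import bot gives the robot as it stands.
- The arm moves only by the tool step_arm, never from a script. Its argument "increments" is a list of rows, each an object of numbers: "rx", "ry", "rz": the turn, a rotation vector about the world's x, y, z in degrees; "x", "y", "z": the shift along the world's x, y, z in m; "gripper": the finger opening in m, from 0 to 0.0854. A call has 1 to 5 rows; each row shifts and turns the commanded pose from where the row before left it; what a row does not reach is not made up. A row lasts 1/10 s, in which the tool goes at most 50 mm and 8.59 degrees, less where a joint would pass 70% of its speed; a pose out of reach is approached as far as the arm can. A call is refused whole if a number of a shift passes 0.05 or a number of a turn 8.59, either way. A call with a gripper value outside its range is refused whole. The fingers move at their own pace and stop on an object; the grip force is fixed at half the most. Time passes only in rows, so rows that do not move let the fingers close. It gives the time, the measured TCP pose, the force and the opening at its end, in the units of the state.
- bot.get_state(): the state, without advancing time (a new reading comes with each control period).
- bot.get_image(name): name is "scene" or "side" or "wrist"; returns (picture, depth): 384x512x3 uint8, red, green, blue; 384x512 float32, m along the optical axis (not along the pixel's ray), 0 where there is no reading.
- bot.camera_params(name): a dict with "K" (3x3 intrinsics, pixels), "dist_coeffs" ([k1, k2, p1, p2, k3] as OpenCV has them; the pictures are not rectified), "xyz" and "orientation" of the camera in the world. Camera axes: x right, y down, z forward; pixel columns grow to the right and rows downward; lengths in m; the calibration is good to about 2 mm. A picture is of the moment at which its call begins: read the wrist's pose just before it. camera_params takes no time and is no camera call; for the wrist camera it gives the pose at the moment of the call.
- bot.sign_off(): hands the job in, once; it reports no verdict.
The state is a dict: "time": time; "joint_pos": joint angles; "joint_velocities": joint speeds; "effort": joint torques, N m; "ee_pos": TCP position; "eef_rot": TCP orientation; "contact_force": force on the tool from outside, world axes, zero at the start; "torque": the same for the moment, N m; "opening": finger opening in m.
Only numpy, scipy, OpenCV 4.12 (cv2) and the standard library are available. Lean on these libraries where they do the work, as an engineer would, in place of code of your own. Each camera call takes 0.05 s, during which the arm holds its last target. There are 200 camera calls.

## Working session

There is one attempt and no reset: what is moved stays moved. The work goes in short steps, Python scripts to look and compute and a tool call to move; the robot and the scene stay as the last step left them, time stands still between calls to the robot, and variables do not carry over. Pictures are saved under pics/ and viewed, on a budget of 14 in all, crops included, one or two more only if the job needs it, and the job is handed in when it is done.

Besides the shell and the picture viewer there is one more tool, called after "Request:" by a JSON object that holds its "api" and its "payload", one argument or row to a line. step_arm: Moves the arm, as the interface text tells. Its arguments: {"type":"object","properties":{"increments":{"type":"array","items":{"type":"object","properties":{"rx":{"type":"number"},"ry":{"type":"number"},"rz":{"type":"number"},"x":{"type":"number"},"y":{"type":"number"},"z":{"type":"number"},"gripper":{"type":"number"}}}}},"required":["increments"]}

```bash
ls; mkdir -p pics; cat > h.py <<'E'
import numpy as np,cv2
from rig import bot
from scipy.spatial.transform import Rotation as R
def grab(n):
    c=bot.camera_params(n); im,d=bot.get_image(n); return c,im,d
def world(c,d,uv):
    uv=np.array(uv,float).reshape(-1,2); K=np.array(c["K"]); 
    p=cv2.undistortPoints(uv.reshape(-1,1,2),K,np.array(c["dist_coeffs"])).reshape(-1,2)
    z=np.array([d[int(round(v)),int(round(u))] for u,v in uv])
    P=np.c_[p*z[:,None],z]
    return P@rot(c).T+np.array(c["xyz"])
def rot(c):
    o=np.array(c["orientation"])
    return o if o.shape==(3,3) else R.from_euler("xyz",o).as_matrix()
def cloud(c,d):
    h,w=d.shape; u,v=np.meshgrid(np.arange(w),np.arange(h))
    P=world(c,d,np.c_[u.ravel(),v.ravel()]).reshape(h,w,3); P[d==0]=np.nan; return P
def save(n,im): cv2.imwrite("pics/"+n,im[:,:,::-1])
E
python3 - <<'E'
from h import *
print(bot.get_state())
ims=[]
for n in ["scene","side"]:
    c,im,d=grab(n); print(n,c); np.savez(n+".npz",im=im,P=cloud(c,d)); ims.append(im)
    save(n+"0.png",cv2.resize(im,(800,600)))
E
```

```text
pics
{'time': 0.0, 'joint_pos': array([ 1.28938611e+00,  4.80846648e-01,  1.59686416e+00, -2.16729414e-05,
        1.06510265e+00, -4.66121447e-02]), 'joint_velocities': array([-0.00021232,  0.00017335,  0.00097884,  0.00074836, -0.00051115,
        0.00045759]), 'effort': array([ 6.21892686e-04, -9.50643110e+01, -4.30176187e+01, -1.50872497e-04,
        1.23437695e-02, -8.15169005e-05]), 'ee_pos': array([0.1511003 , 0.63177149, 0.2306664 ]), 'eef_rot': array([ 3.11049976,  1.56957538, -1.83667678]), 'contact_force': array([-0.47308814, -0.13008891, -0.12653499]), 'torque': array([ 0.00021506, -0.00316085,  0.00536062]), 'opening': 0.08571371451679433}
scene {'K': array([[415.95359921,   0.        , 259.06384926],
       [  0.        , 415.95359921, 194.93660614],
       [  0.        ,   0.        ,   1.        ]]), 'dist_coeffs': array([-0.02989936,  0.        ,  0.        ,  0.        ,  0.        ]), 'xyz': array([ 1.19761471, -0.29876759,  0.90329091]), 'orientation': array([-2.39526248, -0.01235769,  1.12233511])}
side {'K': array([[439.90279568,   0.        , 255.66671213],
       [  0.        , 439.90279568, 197.94003812],
       [  0.        ,   0.        ,   1.        ]]), 'dist_coeffs': array([-0.00719073,  0.        ,  0.        ,  0.        ,  0.        ]), 'xyz': array([ 0.06359052, -0.79889067,  0.75380304]), 'orientation': array([-2.18983838,  0.01693899, -0.56687533])}
```

View pics/scene0.png

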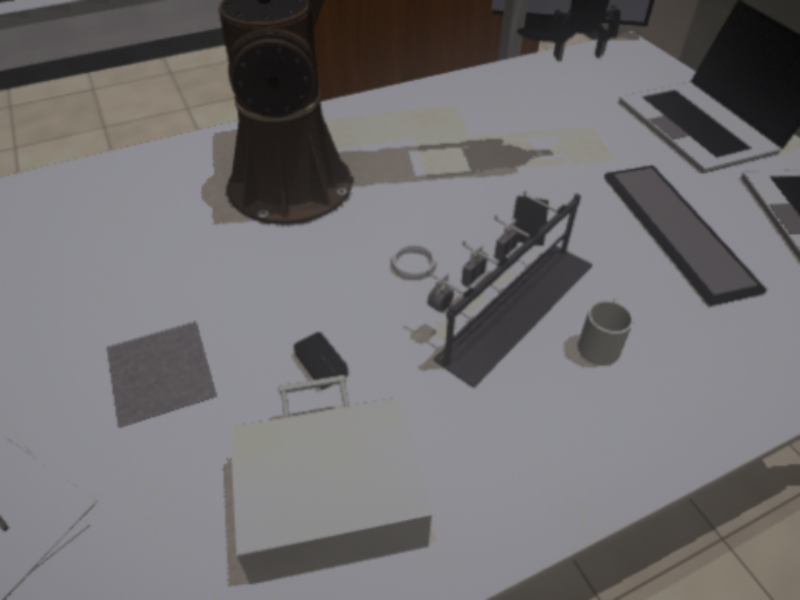

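View pics/side0.png

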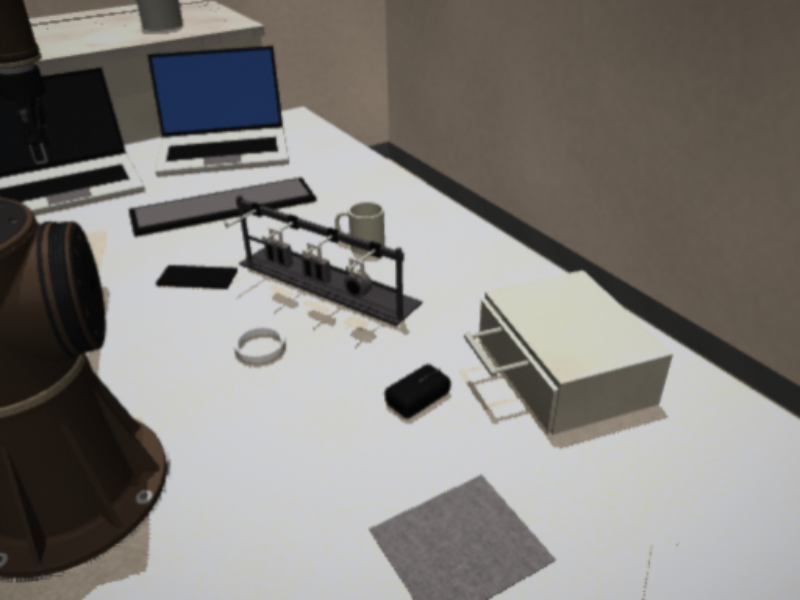

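The scene view shows the cabinet at (330,480), the mouse at (320,360) in front of its handle, and the mat at (160,370). The rack has the spool at (440,295), slim packs at (473,270) and (505,243), and an empty far peg. Next I'll fit the poses from the depth data.

```bash
cat > fit.py <<'E'
from h import *
def rect(P,tag):
    r=cv2.minAreaRect((P[:,:2]*1000).astype(np.float32)); print(tag,len(P),"c",np.round(r[0],1),"sz",np.round(r[1],1),"ang",round(r[2],2),"z",np.round(np.percentile(P[:,2],[5,50,95]),4))
def comp(mask,P,tag,mn=30):
    n,l,s,_=cv2.connectedComponentsWithStats(mask.astype(np.uint8))
    for i in range(1,n):
        if s[i,4]>=mn: rect(P[l==i],f"{tag} px{s[i,:4]}")
if __name__=="__main__":
  for n in ["scene","side"]:
    z=np.load(n+".npz"); im,P=z["im"].astype(int),z["P"]; g=im.sum(2)/3; Z=P[...,2]
    reg=(P[...,0]>0.2)&(P[...,0]<1.2)&(abs(P[...,1])<.75)
    print(n); k=np.ones((3,3),np.uint8)
    comp(reg&(Z>.094)&(Z<.11),P,"z102",200)
    comp(reg&(Z>.015)&(Z<.045)&(g<60),P,"darklow",60)
    comp(reg&(Z>.128)&(Z<.16),P,"bar",15)
    comp(reg&(Z<.012)&(g<115)&(g>40),P,"matlike",500)
    comp(reg&(Z>.06)&(Z<.092),P,"z80",15)
E
python3 fit.py
```

```text
scene
z102 px[147 254 130 103] 9758 c [ 761.4 -198.1] sz [251.5 194.2] ang 76.67 z [0.0988 0.1012 0.1036]
darklow px[189 213  33  30] 578 c [ 521.6 -123.1] sz [95.3 51.6] ang 9.01 z [0.0242 0.0329 0.0362]
bar px[275 122  96  83] 931 c [497.4 234.9] sz [ 93.3 396.3] ang 23.79 z [0.1303 0.1401 0.1477]
matlike px[386 110 105  87] 679 c [494.  706.5] sz [152.6 449.8] ang 80.21 z [-0.0026  0.0075  0.0118]
matlike px[268 157 111  91] 3191 c [540.8 246.8] sz [123.3 439.9] ang 23.41 z [0.0001 0.0055 0.0087]
matlike px[ 68 206  71  68] 3217 c [ 410.7 -378.6] sz [161.9 182.7] ang 87.58 z [-0.0006  0.0023  0.0051]
matlike px[311 278 201 106] 4870 c [895.5 344.6] sz [170.6 810.5] ang 0.23 z [-0.7569 -0.75   -0.012 ]
matlike px[142 294 133  81] 777 c [ 806.3 -268.9] sz [337.  161.1] ang 40.43 z [-0.0032  0.0001  0.0104]
z80 px[286 140  81  82] 245 c [535.1 251.7] sz [ 12.9 390.9] ang 24.07 z [0.0605 0.0639 0.0868]
z80 px[317 153  14  13] 63 c [471.8 275.3] sz [15.3 52.7] ang 9.59 z [0.0728 0.0832 0.0913]
z80 px[296 169  16  15] 71 c [505.5 188.7] sz [13.6 57.5] ang 10.5 z [0.0732 0.0823 0.091 ]
z
[... 1139 characters left out ...]
.7 97.2] ang 7.57 z [0.0628 0.0768 0.0902]
z80 px[154 143  14  12] 52 c [460.9 409.4] sz [10.7 52.7] ang 22.8 z [0.0602 0.067  0.0867]
z80 px[170 160  23  11] 106 c [483.8 283.7] sz [68.9 58.8] ang 22.78 z [0.0621 0.0807 0.0906]
z80 px[211 169  13   6] 28 c [550.3 201.8] sz [ 8.7 48. ] ang 24.58 z [0.0605 0.0638 0.0663]
z80 px[193 171  19  11] 102 c [490.8 182.5] sz [20.7 56.2] ang 43.49 z [0.0728 0.0819 0.0908]
z80 px[237 177  21  11] 83 c [594.7 104.1] sz [11.6 71.4] ang 20.51 z [0.0604 0.0662 0.0889]
z80 px[220 182  18   8] 69 c [526.4  91.4] sz [22.7 47.2] ang 47.88 z [0.0754 0.0843 0.0913]
z80 px[297 190 133  69] 1691 c [ 684.7 -226.3] sz [171.9 317.8] ang 22.44 z [0.0619 0.0805 0.0905]
```

```bash
cat >> h.py <<'E'
def go(x,y,z,jaw=None):
    "print remaining shift (m) and rz (deg) to a TCP target; jaw = azimuth of jaw axis in deg (mod 180)"
    s=bot.get_state(); M=R.from_euler("xyz",s["eef_rot"]).as_matrix()
    a=np.degrees(np.arctan2(M[1,2],M[0,2]))
    print("t",round(s["time"],2),"at",np.round(s["ee_pos"],4),"toolx",np.round(M[:,0],3),"jaw",round(a,1),"j6",round(s["joint_pos"][5],2),"open",round(s["opening"],4),"F",np.round(s["contact_force"],1))
    print(" shift",np.round(np.array([x,y,z])-s["ee_pos"],4),"rz",None if jaw is None else round((jaw-a+90)%180-90,1))
E
python3 -c "
from h import *
go(.512,-.125,.231,98.5)"
```

```text
t 0.1 at [0.1511 0.6318 0.2307] toolx [-0.    -0.001 -1.   ] jaw 76.5 j6 -0.05 open 0.0855 F [ 0.6 -0.3 -0.5]
 shift [ 3.609e-01 -7.568e-01  3.000e-04] rz 22.0
```

Request:
{"api": "step_arm", "payload": {
  "increments": [
    {"x": 0.036, "y": -0.026, "rz": -8},
    {"x": 0.036, "y": -0.026, "rz": -8},
    {"x": 0.036, "y": -0.026, "rz": -8},
    {"x": 0.036, "y": -0.026, "rz": -8},
    {"x": 0.036, "y": -0.026, "rz": -8}
  ]
}}

```text
schema error: expected keys rx, ry, rz, x, y, z, gripper
```

Request:
{"api": "step_arm", "payload": {
  "increments": [
    {"x": 0.036, "y": -0.026, "rz": -8},
    {"x": 0.036, "y": -0.026, "rz": -8},
    {"x": 0.02, "y": -0.042, "rz": -8},
    {"x": 0.02, "y": -0.042, "rz": -8},
    {"x": 0.02, "y": -0.042, "rz": -8}
  ]
}}

```text
schema error: expected keys rx, ry, rz, x, y, z, gripper
```

Request:
{"api": "step_arm", "payload": {
  "increments": [
    {"x": 0.02, "y": -0.042, "rz": -8},
    {"x": 0.02, "y": -0.042, "rz": -8},
    {"x": 0.02, "y": -0.042, "rz": -8},
    {"x": -0.001, "y": -0.046, "rz": -8},
    {"x": -0.001, "y": -0.046, "rz": -8}
  ]
}}

```text
schema error: expected keys rx, ry, rz, x, y, z, gripper
```

Request:
{"api": "step_arm", "payload": {
  "increments": [
    {"x": -0.001, "y": -0.046, "rz": -8},
    {"x": -0.001, "y": -0.046, "rz": -8},
    {"x": -0.001, "y": -0.046, "rz": -8},
    {"x": -0.001, "y": -0.046, "rz": -8},
    {"y": -0.046, "rz": -6}
  ]
}}

```text
schema error: expected keys rx, ry, rz, x, y, z, gripper
```

```bash
python3 - <<'E'
from h import *
from fit import comp
go(.512,-.125,.231,98.5)
c,im,d=grab("wrist"); P=cloud(c,d); g=im.mean(2); Z=P[...,2]
print(c["xyz"],rot(c)[:,2])
comp((Z>.015)&(Z<.045)&(g<60),P,"mouse",60)
save("w1.png",cv2.resize(im,(640,480)))
E
```

```text
t 0.1 at [0.1511 0.6318 0.2307] toolx [-0.    -0.001 -1.   ] jaw 76.5 j6 -0.05 open 0.0855 F [ 0.6 -0.3 -0.5]
 shift [ 3.609e-01 -7.568e-01  3.000e-04] rz 22.0
[0.08124249 0.64874431 0.37437161] [ 0.27416136 -0.06756891 -0.95930704]
mouse px[324 257  27  11] 78 c [288.4 692.6] sz [30.2 13. ] ang 77.93 z [0.015  0.0154 0.016 ]
```

All seven keys are needed in every row.

Request:
{"api": "step_arm", "payload": {
  "increments": [
    {"x": 0.036, "y": -0.026, "z": 0, "rx": 0, "ry": 0, "rz": -8, "gripper": 0.085},
    {"x": 0.036, "y": -0.026, "z": 0, "rx": 0, "ry": 0, "rz": -8, "gripper": 0.085},
    {"x": 0.036, "y": -0.026, "z": 0, "rx": 0, "ry": 0, "rz": -8, "gripper": 0.085},
    {"x": 0.036, "y": -0.026, "z": 0, "rx": 0, "ry": 0, "rz": -8, "gripper": 0.085},
    {"x": 0.036, "y": -0.026, "z": 0, "rx": 0, "ry": 0, "rz": -8, "gripper": 0.085}
  ]
}}

```text
time: 0.65
ee_pos: [0.3323, 0.5009, 0.2312]
eef_rot: [-2.95, 1.571, -2.317]
contact_force: [0.2, 0.6, 0.3]
opening: 0.0852
```

Request:
{"api": "step_arm", "payload": {
  "increments": [
    {"x": 0.036, "y": -0.026, "z": 0, "rx": 0, "ry": 0, "rz": -8, "gripper": 0.085},
    {"x": 0.036, "y": -0.026, "z": 0, "rx": 0, "ry": 0, "rz": -8, "gripper": 0.085},
    {"x": 0.02, "y": -0.042, "z": 0, "rx": 0, "ry": 0, "rz": -8, "gripper": 0.085},
    {"x": 0.02, "y": -0.042, "z": 0, "rx": 0, "ry": 0, "rz": -8, "gripper": 0.085},
    {"x": 0.02, "y": -0.042, "z": 0, "rx": 0, "ry": 0, "rz": -8, "gripper": 0.085}
  ]
}}

```text
time: 1.15
ee_pos: [0.4637, 0.3224, 0.2311]
eef_rot: [-2.499, 1.57, -2.565]
contact_force: [0.0, 0.0, -0.3]
opening: 0.0851
```

Request:
{"api": "step_arm", "payload": {
  "increments": [
    {"x": 0.02, "y": -0.042, "z": 0, "rx": 0, "ry": 0, "rz": -8, "gripper": 0.085},
    {"x": 0.02, "y": -0.042, "z": 0, "rx": 0, "ry": 0, "rz": -8, "gripper": 0.085},
    {"x": 0.02, "y": -0.042, "z": 0, "rx": 0, "ry": 0, "rz": -8, "gripper": 0.085},
    {"x": -0.001, "y": -0.046, "z": 0, "rx": 0, "ry": 0, "rz": -8, "gripper": 0.085},
    {"x": -0.001, "y": -0.046, "z": 0, "rx": 0, "ry": 0, "rz": -8, "gripper": 0.085}
  ]
}}

```text
time: 1.65
ee_pos: [0.5212, 0.1043, 0.231]
eef_rot: [-2.144, 1.571, -2.908]
contact_force: [0.9, 0.0, 0.8]
opening: 0.0852
```

Request:
{"api": "step_arm", "payload": {
  "increments": [
    {"x": -0.001, "y": -0.046, "z": 0, "rx": 0, "ry": 0, "rz": -8, "gripper": 0.085},
    {"x": -0.001, "y": -0.046, "z": 0, "rx": 0, "ry": 0, "rz": -8, "gripper": 0.085},
    {"x": -0.001, "y": -0.046, "z": 0, "rx": 0, "ry": 0, "rz": -8, "gripper": 0.085},
    {"x": -0.001, "y": -0.046, "z": 0, "rx": 0, "ry": 0, "rz": -8, "gripper": 0.085},
    {"x": 0, "y": -0.046, "z": 0, "rx": 0, "ry": 0, "rz": -6, "gripper": 0.085}
  ]
}}

```text
time: 2.15
ee_pos: [0.5167, -0.1257, 0.2313]
eef_rot: [-2.508, 1.571, 2.347]
contact_force: [1.3, -0.6, -0.4]
opening: 0.0847
```

```bash
python3 - <<'E'
from h import *
from fit import comp
go(.512,-.125,.231,98.5)
c,im,d=grab("wrist"); P=cloud(c,d); g=im.mean(2); Z=P[...,2]
print(c["xyz"],rot(c)[:,2])
comp((Z>.015)&(Z<.045)&(g<60),P,"mouse",60)
save("w1.png",cv2.resize(im,(640,480)))
E
```

```text
t 2.15 at [ 0.5167 -0.1257  0.2313] toolx [-0.  0. -1.] jaw -81.8 j6 1.13 open 0.0847 F [ 1.3 -0.6 -0.4]
 shift [-0.0047  0.0007 -0.0003] rz 0.3
[ 0.58820371 -0.11536465  0.37492907] [-0.2816704  -0.04121101 -0.95862581]
mouse px[291   2  93  47] 762 c [ 658.7 -182.7] sz [97.4  1.8] ang 76.92 z [0.0171 0.0315 0.0438]
mouse px[57 38 22 15] 194 c [607.6  74.2] sz [ 6.6 11.9] ang 79.34 z [0.0168 0.0321 0.044 ]
mouse px[393  48  54  26] 386 c [ 640.2 -262.6] sz [55.6  1.7] ang 77.15 z [0.017  0.0326 0.0436]
mouse px[224 114  56  94] 4861 c [ 517.5 -119.4] sz [96.4 54.6] ang 9.13 z [0.0317 0.0348 0.0365]
```

Request:
{"api": "step_arm", "payload": {
  "increments": [
    {"x": -0.001, "y": 0.004, "z": -0.05, "rx": 0, "ry": 0, "rz": 0, "gripper": 0.085},
    {"x": 0, "y": 0, "z": -0.05, "rx": 0, "ry": 0, "rz": 0, "gripper": 0.085},
    {"x": 0, "y": 0, "z": -0.05, "rx": 0, "ry": 0, "rz": 0, "gripper": 0.085},
    {"x": 0, "y": 0, "z": -0.04, "rx": 0, "ry": 0, "rz": 0, "gripper": 0.085},
    {"x": 0, "y": 0, "z": -0.02, "rx": 0, "ry": 0, "rz": 0, "gripper": 0.085}
  ]
}}

```text
time: 2.7
ee_pos: [0.5143, -0.1193, 0.0182]
eef_rot: [-2.006, 1.567, 2.855]
contact_force: [-0.1, 0.2, 0.3]
opening: 0.0852
```

Request:
{"api": "step_arm", "payload": {
  "increments": [
    {"x": 0, "y": 0, "z": -0.01, "rx": 0, "ry": 0, "rz": 0, "gripper": 0.085},
    {"x": 0, "y": 0, "z": -0.009, "rx": 0, "ry": 0, "rz": 0, "gripper": 0.085},
    {"x": 0, "y": 0, "z": 0, "rx": 0, "ry": 0, "rz": 0, "gripper": 0.05},
    {"x": 0, "y": 0, "z": 0, "rx": 0, "ry": 0, "rz": 0, "gripper": 0.04},
    {"x": 0, "y": 0, "z": 0, "rx": 0, "ry": 0, "rz": 0, "gripper": 0.03}
  ]
}}

```text
time: 3.2
ee_pos: [0.5169, -0.12, 0.0037]
eef_rot: [1.135, 1.569, -0.287]
contact_force: [0.1, 0.0, -1.7]
opening: 0.0573
```

Request:
{"api": "step_arm", "payload": {
  "increments": [
    {"x": 0, "y": 0, "z": 0, "rx": 0, "ry": 0, "rz": 0, "gripper": 0.03},
    {"x": 0, "y": 0, "z": 0, "rx": 0, "ry": 0, "rz": 0, "gripper": 0.03},
    {"x": 0, "y": 0, "z": 0, "rx": 0, "ry": 0, "rz": 0, "gripper": 0.03},
    {"x": 0, "y": 0, "z": 0, "rx": 0, "ry": 0, "rz": 0, "gripper": 0.03},
    {"x": 0, "y": 0, "z": 0.01, "rx": 0, "ry": 0, "rz": 0, "gripper": 0.03}
  ]
}}

```text
time: 3.7
ee_pos: [0.516, -0.1198, 0.0127]
eef_rot: [-2.011, 1.57, 2.85]
contact_force: [0.2, 1.1, -1.2]
opening: 0.0568
```

Request:
{"api": "step_arm", "payload": {
  "increments": [
    {"x": 0, "y": 0, "z": 0.03, "rx": 0, "ry": 0, "rz": 0, "gripper": 0.03},
    {"x": 0, "y": 0, "z": 0.02, "rx": 0, "ry": 0, "rz": 0, "gripper": 0.03},
    {"x": -0.015, "y": -0.04, "z": 0, "rx": 0, "ry": 0, "rz": 0, "gripper": 0.03},
    {"x": -0.015, "y": -0.04, "z": 0, "rx": 0, "ry": 0, "rz": 0, "gripper": 0.03},
    {"x": -0.015, "y": -0.04, "z": 0, "rx": 0, "ry": 0, "rz": 0, "gripper": 0.03}
  ]
}}

```text
time: 4.2
ee_pos: [0.4711, -0.2411, 0.0638]
eef_rot: [0.9, 1.569, -0.521]
contact_force: [0.4, -0.2, -1.4]
opening: 0.0569
```

Request:
{"api": "step_arm", "payload": {
  "increments": [
    {"x": -0.015, "y": -0.04, "z": 0, "rx": 0, "ry": 0, "rz": 0, "gripper": 0.03},
    {"x": -0.015, "y": -0.04, "z": 0, "rx": 0, "ry": 0, "rz": 0, "gripper": 0.03},
    {"x": -0.015, "y": -0.04, "z": 0, "rx": 0, "ry": 0, "rz": 0, "gripper": 0.03},
    {"x": -0.015, "y": -0.018, "z": 0, "rx": 0, "ry": 0, "rz": 0, "gripper": 0.03},
    {"x": 0, "y": 0, "z": 0, "rx": 0, "ry": 0, "rz": 0, "gripper": 0.03}
  ]
}}

```text
time: 4.7
ee_pos: [0.4098, -0.3804, 0.0634]
eef_rot: [0.428, 1.569, -0.997]
contact_force: [0.3, 0.3, -0.8]
opening: 0.0573
```

```bash
python3 -c "
from h import *
go(.4085,-.379,.007)"
```

```text
t 4.7 at [ 0.4098 -0.3804  0.0634] toolx [ 0.001 -0.001 -1.   ] jaw -81.6 j6 0.62 open 0.0573 F [ 0.3  0.3 -0.8]
 shift [-0.0013  0.0014 -0.0564] rz None
```

Lower, release, rise, then check with the wrist camera.

Request:
{"api": "step_arm", "payload": {
  "increments": [
    {"x": -0.001, "y": 0.001, "z": -0.03, "rx": 0, "ry": 0, "rz": 0, "gripper": 0.03},
    {"x": 0, "y": 0, "z": -0.015, "rx": 0, "ry": 0, "rz": 0, "gripper": 0.03},
    {"x": 0, "y": 0, "z": -0.007, "rx": 0, "ry": 0, "rz": 0, "gripper": 0.03},
    {"x": 0, "y": 0, "z": -0.005, "rx": 0, "ry": 0, "rz": 0, "gripper": 0.03},
    {"x": 0, "y": 0, "z": 0, "rx": 0, "ry": 0, "rz": 0, "gripper": 0.03}
  ]
}}

```text
time: 5.2
ee_pos: [0.4107, -0.3766, 0.0062]
eef_rot: [0.712, 1.57, -0.709]
contact_force: [0.3, -0.1, -0.9]
opening: 0.0568
```

Request:
{"api": "step_arm", "payload": {
  "increments": [
    {"x": 0, "y": 0, "z": 0, "rx": 0, "ry": 0, "rz": 0, "gripper": 0.085},
    {"x": 0, "y": 0, "z": 0, "rx": 0, "ry": 0, "rz": 0, "gripper": 0.085},
    {"x": 0, "y": 0, "z": 0, "rx": 0, "ry": 0, "rz": 0, "gripper": 0.085},
    {"x": 0, "y": 0, "z": 0, "rx": 0, "ry": 0, "rz": 0, "gripper": 0.085},
    {"x": 0, "y": 0, "z": 0.03, "rx": 0, "ry": 0, "rz": 0, "gripper": 0.085}
  ]
}}

```text
time: 5.7
ee_pos: [0.4087, -0.3753, 0.0332]
eef_rot: [-2.52, 1.566, 2.342]
contact_force: [-0.0, -0.1, -0.5]
opening: 0.085
```

Request:
{"api": "step_arm", "payload": {
  "increments": [
    {"x": 0, "y": 0, "z": 0.04, "rx": 0, "ry": 0, "rz": 0, "gripper": 0.085},
    {"x": 0, "y": 0, "z": 0.05, "rx": 0, "ry": 0, "rz": 0, "gripper": 0.085},
    {"x": 0, "y": 0, "z": 0.05, "rx": 0, "ry": 0, "rz": 0, "gripper": 0.085},
    {"x": 0, "y": 0, "z": 0.04, "rx": 0, "ry": 0, "rz": 0, "gripper": 0.085},
    {"x": 0, "y": 0, "z": 0, "rx": 0, "ry": 0, "rz": 0, "gripper": 0.085}
  ]
}}

```text
time: 6.2
ee_pos: [0.4122, -0.3789, 0.2211]
eef_rot: [0.627, 1.562, -0.794]
contact_force: [-0.8, -0.7, -1.1]
opening: 0.0848
```

```bash
cat > mouse.py <<'E'
from h import *
from fit import comp
def mm(n):
    c,im,d=grab(n); P=cloud(c,d); g=im.mean(2); Z=P[...,2]
    near=np.hypot(P[...,0]-.4085,P[...,1]+.379)<.22
    print(n); comp(near&(Z>.018)&(Z<.05)&(g<60),P,"mouse",60); comp(near&(Z<.012)&(Z>-.005)&(g<115)&(g>40),P,"mat",300)
    return c,im,d
E
python3 - <<'E'
from mouse import *
go(.602,-.160,.231,-13)
for n in ("wrist","scene"): mm(n)
E
```

```text
t 6.2 at [ 0.4122 -0.3789  0.2211] toolx [ 0.006 -0.006 -1.   ] jaw -81.5 j6 0.62 open 0.0848 F [-0.8 -0.7 -1.1]
 shift [0.1898 0.2189 0.0099] rz 68.5
wrist
mouse px[226 118  59  97] 5298 c [ 411.8 -377.2] sz [95.9 57. ] ang 8.52 z [0.0337 0.0378 0.0393]
mat px[273 122  54 129] 2248 c [ 388.1 -431.3] sz [144.   51.3] ang 4.9 z [0.0029 0.0042 0.0054]
scene
mouse px[ 84 215  33  35] 715 c [ 411.8 -378.4] sz [103.8  58.3] ang 9.08 z [0.023  0.0353 0.0391]
mat px[ 17 179 131  95] 5726 c [ 337.2 -413.9] sz [324.3 329.9] ang 69.75 z [-0.0031  0.0005  0.0044]
```

Request:
{"api": "step_arm", "payload": {
  "increments": [
    {"x": 0.024, "y": 0.027, "z": 0, "rx": 0, "ry": 0, "rz": 8.5, "gripper": 0.045},
    {"x": 0.024, "y": 0.027, "z": 0, "rx": 0, "ry": 0, "rz": 8.5, "gripper": 0.045},
    {"x": 0.024, "y": 0.027, "z": 0, "rx": 0, "ry": 0, "rz": 8.5, "gripper": 0.045},
    {"x": 0.024, "y": 0.027, "z": 0, "rx": 0, "ry": 0, "rz": 8.5, "gripper": 0.045},
    {"x": 0.024, "y": 0.027, "z": 0, "rx": 0, "ry": 0, "rz": 8.5, "gripper": 0.045}
  ]
}}

```text
time: 6.8
ee_pos: [0.5301, -0.2402, 0.2136]
eef_rot: [-2.941, 1.568, 2.668]
contact_force: [-0.5, -0.9, 0.3]
opening: 0.0449
```

Request:
{"api": "step_arm", "payload": {
  "increments": [
    {"x": 0.024, "y": 0.028, "z": 0, "rx": 0, "ry": 0, "rz": 8.5, "gripper": 0.045},
    {"x": 0.024, "y": 0.028, "z": 0, "rx": 0, "ry": 0, "rz": 8.5, "gripper": 0.045},
    {"x": 0.022, "y": 0.028, "z": 0, "rx": 0, "ry": 0, "rz": 8.5, "gripper": 0.045},
    {"x": 0, "y": 0, "z": 0, "rx": 0, "ry": 0, "rz": 0, "gripper": 0.045},
    {"x": 0, "y": 0, "z": 0, "rx": 0, "ry": 0, "rz": 0, "gripper": 0.045}
  ]
}}

```text
time: 7.3
ee_pos: [0.5996, -0.1569, 0.2136]
eef_rot: [3.125, 1.568, 2.891]
contact_force: [-0.7, 0.5, -1.0]
opening: 0.0449
```

```bash
python3 - <<'E'
from mouse import *
go(.602,-.160,.062,-13)
c,im,d=grab("wrist"); P=cloud(c,d); Z=P[...,2]
near=np.hypot(P[...,0]-.602,P[...,1]+.16)<.075
comp(near&(Z>.07)&(Z<.095),P,"handle",30)
save("w2.png",cv2.resize(im,(640,480)))
E
```

```text
t 7.3 at [ 0.5996 -0.1569  0.2136] toolx [-0.003  0.001 -1.   ] jaw -13.4 j6 -0.07 open 0.0449 F [-0.7  0.5 -1. ]
 shift [ 0.0024 -0.0031 -0.1516] rz 0.4
handle px[260 121  90 122] 4152 c [ 634.2 -167.6] sz [103.   70.6] ang 76.67 z [0.0796 0.0856 0.0915]
```

View pics/w2.png

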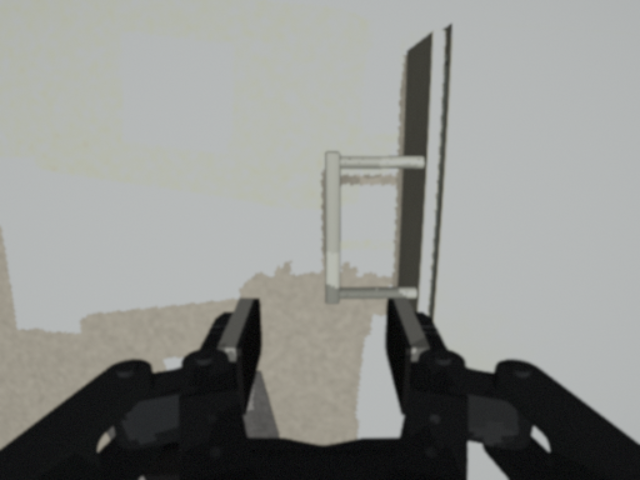

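The wrist view shows the bar upright at about (333,155) to (333,300), with the panel to its right at about (410,200). The bar centre works out near (0.604, -0.161).

Request:
{"api": "step_arm", "payload": {
  "increments": [
    {"x": 0.004, "y": -0.004, "z": -0.04, "rx": 0, "ry": 0, "rz": 0, "gripper": 0.045},
    {"x": 0, "y": 0, "z": -0.04, "rx": 0, "ry": 0, "rz": 0, "gripper": 0.045},
    {"x": 0, "y": 0, "z": -0.04, "rx": 0, "ry": 0, "rz": 0, "gripper": 0.045},
    {"x": 0, "y": 0, "z": -0.03, "rx": 0, "ry": 0, "rz": 0, "gripper": 0.045},
    {"x": 0, "y": 0, "z": 0, "rx": 0, "ry": 0, "rz": 0, "gripper": 0.0}
  ]
}}

```text
time: 7.85
ee_pos: [0.6005, -0.162, 0.0613]
eef_rot: [3.084, 1.563, 2.847]
contact_force: [0.4, -0.1, -0.3]
opening: 0.0314
```

Request:
{"api": "step_arm", "payload": {
  "increments": [
    {"x": 0, "y": 0, "z": 0, "rx": 0, "ry": 0, "rz": 0, "gripper": 0.0},
    {"x": 0, "y": 0, "z": 0, "rx": 0, "ry": 0, "rz": 0, "gripper": 0.0},
    {"x": 0, "y": 0, "z": 0, "rx": 0, "ry": 0, "rz": 0, "gripper": 0.0},
    {"x": 0, "y": 0, "z": 0, "rx": 0, "ry": 0, "rz": 0, "gripper": 0.0},
    {"x": 0, "y": 0, "z": 0, "rx": 0, "ry": 0, "rz": 0, "gripper": 0.0}
  ]
}}

```text
time: 8.35
ee_pos: [0.6041, -0.1626, 0.0667]
eef_rot: [-0.704, 1.57, -0.939]
contact_force: [-3.6, -5.1, -7.0]
opening: 0.0083
```

Request:
{"api": "step_arm", "payload": {
  "increments": [
    {"x": -0.0195, "y": 0.0045, "z": 0, "rx": 0, "ry": 0, "rz": 0, "gripper": 0.0},
    {"x": -0.0195, "y": 0.0045, "z": 0, "rx": 0, "ry": 0, "rz": 0, "gripper": 0.0},
    {"x": -0.0195, "y": 0.0045, "z": 0, "rx": 0, "ry": 0, "rz": 0, "gripper": 0.0},
    {"x": -0.0195, "y": 0.0045, "z": 0, "rx": 0, "ry": 0, "rz": 0, "gripper": 0.0},
    {"x": -0.0195, "y": 0.0045, "z": 0, "rx": 0, "ry": 0, "rz": 0, "gripper": 0.0}
  ]
}}

```text
time: 8.85
ee_pos: [0.5071, -0.14, 0.0668]
eef_rot: [-0.194, 1.568, -0.429]
contact_force: [1.7, -6.6, -14.1]
opening: 0.0083
```

Request:
{"api": "step_arm", "payload": {
  "increments": [
    {"x": -0.0195, "y": 0.0045, "z": 0, "rx": 0, "ry": 0, "rz": 0, "gripper": 0.0},
    {"x": -0.0195, "y": 0.0045, "z": 0, "rx": 0, "ry": 0, "rz": 0, "gripper": 0.0},
    {"x": -0.0115, "y": 0.0027, "z": 0, "rx": 0, "ry": 0, "rz": 0, "gripper": 0.0},
    {"x": -0.003, "y": 0.0007, "z": 0, "rx": 0, "ry": 0, "rz": 0, "gripper": 0.0},
    {"x": 0, "y": 0, "z": 0, "rx": 0, "ry": 0, "rz": 0, "gripper": 0.0}
  ]
}}

```text
time: 9.35
ee_pos: [0.4534, -0.1275, 0.0667]
eef_rot: [-0.254, 1.569, -0.489]
contact_force: [-3.8, -5.0, -8.8]
opening: 0.0084
```

```bash
python3 - <<'E'
from mouse import *
go(.604-.151,-.161+.035,.0667,-13)
c,im,d=grab("scene"); save("s2.png",cv2.resize(im[150:384,60:340],(800,668))[:600])
E
```

```text
t 9.35 at [ 0.4534 -0.1275  0.0667] toolx [ 0.002 -0.001 -1.   ] jaw -13.5 j6 -0.1 open 0.0084 F [-3.8 -5.  -8.8]
 shift [-0.0004  0.0015 -0.    ] rz 0.5
```

View pics/s2.png

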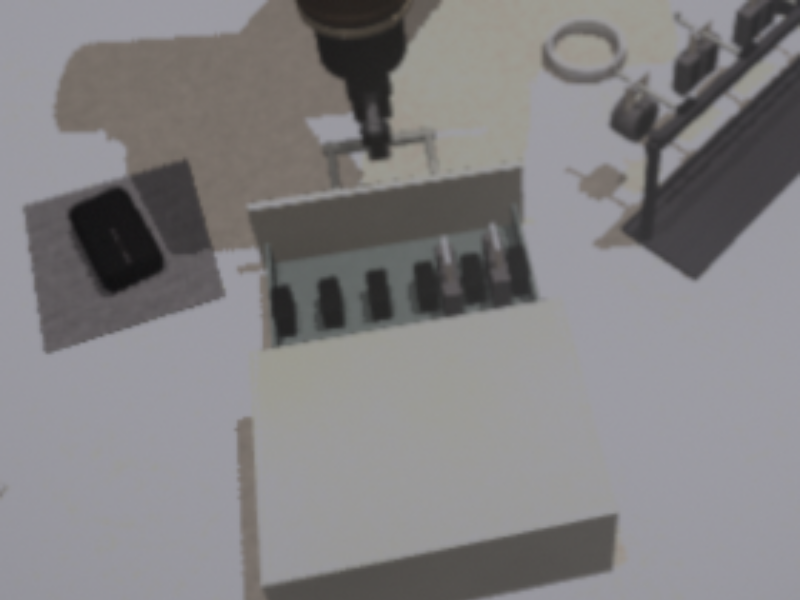

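The scene view shows the drawer open with the two +y lanes filled (at about (450,270) and (497,260)) and three free lanes on the -y side. The mouse is on the mat at (115,240). A small further pull will confirm the drawer is on its stop.

Request:
{"api": "step_arm", "payload": {
  "increments": [
    {"x": -0.002, "y": 0.0005, "z": 0, "rx": 0, "ry": 0, "rz": 0, "gripper": 0.0},
    {"x": -0.002, "y": 0.0005, "z": 0, "rx": 0, "ry": 0, "rz": 0, "gripper": 0.0},
    {"x": 0, "y": 0, "z": 0, "rx": 0, "ry": 0, "rz": 0, "gripper": 0.0}
  ]
}}

```text
time: 9.7
ee_pos: [0.4531, -0.1274, 0.0668]
eef_rot: [-0.103, 1.563, -0.339]
contact_force: [15.1, -5.8, -29.5]
opening: 0.0086
```

Request:
{"api": "step_arm", "payload": {
  "increments": [
    {"x": 0.002, "y": 0, "z": 0, "rx": 0, "ry": 0, "rz": 0, "gripper": 0.045},
    {"x": 0, "y": 0, "z": 0, "rx": 0, "ry": 0, "rz": 0, "gripper": 0.045},
    {"x": 0, "y": 0, "z": 0, "rx": 0, "ry": 0, "rz": 0, "gripper": 0.045},
    {"x": 0, "y": 0, "z": 0.04, "rx": 0, "ry": 0, "rz": 0, "gripper": 0.045},
    {"x": 0, "y": 0, "z": 0.05, "rx": 0, "ry": 0, "rz": 0, "gripper": 0.045}
  ]
}}

```text
time: 10.2
ee_pos: [0.4496, -0.1254, 0.1554]
eef_rot: [3.034, 1.566, 2.799]
contact_force: [0.9, -0.2, -0.0]
opening: 0.0448
```

Request:
{"api": "step_arm", "payload": {
  "increments": [
    {"x": 0, "y": 0.02, "z": 0.05, "rx": 0, "ry": 0, "rz": -5, "gripper": 0.07},
    {"x": 0.005, "y": 0.035, "z": 0.02, "rx": 0, "ry": 0, "rz": -6, "gripper": 0.075},
    {"x": 0.005, "y": 0.037, "z": 0, "rx": 0, "ry": 0, "rz": -6, "gripper": 0.075},
    {"x": 0.005, "y": 0.037, "z": 0, "rx": 0, "ry": 0, "rz": -6, "gripper": 0.075},
    {"x": 0.005, "y": 0.037, "z": 0, "rx": 0, "ry": 0, "rz": -6, "gripper": 0.075}
  ]
}}

```text
time: 10.7
ee_pos: [0.4712, 0.04, 0.2227]
eef_rot: [0.773, 1.569, 0.028]
contact_force: [1.0, 0.2, 0.8]
opening: 0.075
```

Request:
{"api": "step_arm", "payload": {
  "increments": [
    {"x": 0.005, "y": 0.037, "z": 0, "rx": 0, "ry": 0, "rz": -6, "gripper": 0.075},
    {"x": 0.005, "y": 0.037, "z": 0, "rx": 0, "ry": 0, "rz": -6, "gripper": 0.075},
    {"x": 0.005, "y": 0.037, "z": 0, "rx": 0, "ry": 0, "rz": -6, "gripper": 0.075},
    {"x": 0.01, "y": 0.035, "z": 0, "rx": 0, "ry": 0, "rz": -6, "gripper": 0.075},
    {"x": 0, "y": 0, "z": 0, "rx": 0, "ry": 0, "rz": 0, "gripper": 0.075}
  ]
}}

```text
time: 11.2
ee_pos: [0.4971, 0.1882, 0.2224]
eef_rot: [1.819, 1.569, 0.657]
contact_force: [0.9, -0.4, 0.2]
opening: 0.0752
```

```bash
cat > packs.py <<'E'
from mouse import *
u=np.array([np.cos(np.radians(23.5)),np.sin(np.radians(23.5))]); w=np.array([-u[1],u[0]])
def show(n,im=None):
    c,im,d=grab(n); P=cloud(c,d); Z=P[...,2]
    for q in ([.504,.187],[.466,.274]):
        near=(abs((P[...,:2]-q)@w)<.040)&(abs((P[...,:2]-q)@u)<.030)
        for lo,hi,t in ((.098,.120,"blocktop"),(.139,.150,"tab")):
            m=near&(Z>lo)&(Z<hi)
            if m.sum()>15: rect_(P[m],f"{n} {q} {t}")
    return im
def rect_(P,t):
    from fit import rect; rect(P,t); L=P[:,:2]@np.c_[u,w]; print("   u,w range",np.round(np.percentile(L,[2,50,98],axis=0)*1000,1).tolist())
E
python3 - <<'E'
from packs import *
go(.504,.187,.231,-66.5)
im=show("wrist"); save("w3.png",cv2.resize(im,(640,480)))
show("side")
E
```

```text
t 11.2 at [0.4971 0.1882 0.2224] toolx [ 0.002  0.001 -1.   ] jaw -66.6 j6 1.47 open 0.0752 F [ 0.9 -0.4  0.2]
 shift [ 0.0069 -0.0012  0.0086] rz 0.1
wrist [0.504, 0.187] blocktop 1383 c [499.2 188.1] sz [16.1 55.8] ang 23.51 z [0.1014 0.1162 0.1176]
   u,w range [[525.8, -53.4], [536.3, -23.9], [540.6, 0.1]]
wrist [0.504, 0.187] tab 412 c [501.7 190.6] sz [54.6 28.5] ang 48.37 z [0.1391 0.143  0.1445]
   u,w range [[507.3, -41.2], [533.1, -26.8], [563.5, -12.5]]
wrist [0.466, 0.274] blocktop 1318 c [465.4 277.3] sz [16.3 55.4] ang 21.84 z [0.1015 0.116  0.1176]
   u,w range [[529.6, 41.6], [540.2, 59.8], [544.8, 94.9]]
wrist [0.466, 0.274] tab 342 c [464.  277.2] sz [54.6 28.1] ang 48.33 z [0.1391 0.1429 0.1444]
   u,w range [[506.9, 54.5], [536.8, 68.8], [560.1, 83.1]]
side [0.504, 0.187] blocktop 145 c [494.5 185.2] sz [18.2 57.9] ang 23.51 z [0.0989 0.1113 0.1174]
   u,w range [[519.3, -55.0], [523.0, -32.7], [535.9, -0.1]]
side [0.504, 0.187] tab 20 c [507.5 186.8] sz [26.2 36.8] ang 87.61 z [0.1391 0.1412 0.1448]
   u,w range [[523.9, -39.7], [529.1, -26.9], [551.1, -12.7]]
side [0.466, 0.274] blocktop 125 c [459.4 273.3] sz [17.6 57.5] ang 26.7 z [0.0995 0.1109 0.1175]
   u,w range [[522.9, 40.5], [527.4, 62.2], [538.8, 94.7]]
side [0.466, 0.274] tab 17 c [460.7 277.4] sz [ 7.5 32.8] ang 22.76 z [0.1392 0.1406 0.1445]
   u,w range [[529.5, 54.7], [533.1, 69.7], [536.9, 85.2]]
```

View pics/w3.png

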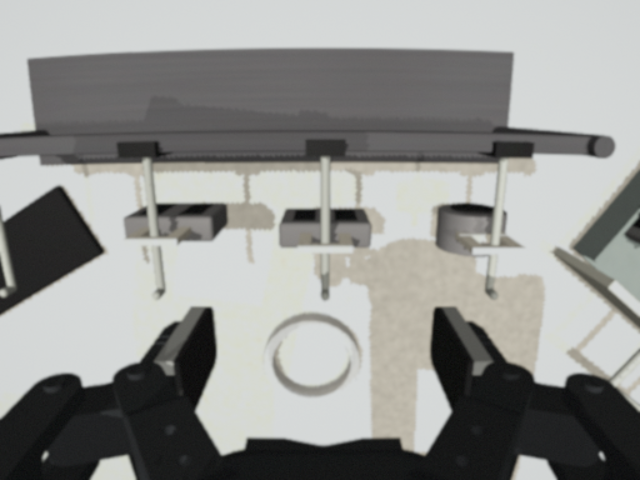

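The wrist view shows three hung items: a slim pack at (325,230), a second at (175,220), and the spool at (470,230). I'll descend on the middle pack.

Request:
{"api": "step_arm", "payload": {
  "increments": [
    {"x": 0.002, "y": 0, "z": -0.04, "rx": 0, "ry": 0, "rz": 0, "gripper": 0.075},
    {"x": 0, "y": 0, "z": -0.04, "rx": 0, "ry": 0, "rz": 0, "gripper": 0.075},
    {"x": 0, "y": 0, "z": -0.03, "rx": 0, "ry": 0, "rz": 0, "gripper": 0.075},
    {"x": 0, "y": 0, "z": -0.02, "rx": 0, "ry": 0, "rz": 0, "gripper": 0.075},
    {"x": 0, "y": 0, "z": -0.012, "rx": 0, "ry": 0, "rz": 0, "gripper": 0.075}
  ]
}}

```text
time: 11.8
ee_pos: [0.4972, 0.1832, 0.0786]
eef_rot: [-1.641, 1.569, -2.801]
contact_force: [0.8, 0.6, 0.7]
opening: 0.075
```

Request:
{"api": "step_arm", "payload": {
  "increments": [
    {"x": 0, "y": 0, "z": 0, "rx": 0, "ry": 0, "rz": 0, "gripper": 0.075},
    {"x": 0, "y": 0, "z": 0, "rx": 0, "ry": 0, "rz": 0, "gripper": 0.04},
    {"x": 0, "y": 0, "z": 0, "rx": 0, "ry": 0, "rz": 0, "gripper": 0.03},
    {"x": 0, "y": 0, "z": 0, "rx": 0, "ry": 0, "rz": 0, "gripper": 0.03},
    {"x": 0, "y": 0, "z": 0, "rx": 0, "ry": 0, "rz": 0, "gripper": 0.03}
  ]
}}

```text
time: 12.3
ee_pos: [0.4989, 0.1848, 0.0809]
eef_rot: [1.398, 1.569, 0.239]
contact_force: [-0.7, -2.4, 7.0]
opening: 0.0554
```

```bash
python3 - <<'E'
from packs import *
go(.499,.188,.080,-66.5)
E
```

```text
t 12.3 at [0.4989 0.1848 0.0809] toolx [ 0.002  0.    -1.   ] jaw -66.4 j6 1.46 open 0.0554 F [-0.7 -2.4  7. ]
 shift [ 0.0001  0.0032 -0.0009] rz -0.1
```

Request:
{"api": "step_arm", "payload": {
  "increments": [
    {"x": 0, "y": 0, "z": 0.006, "rx": 0, "ry": 0, "rz": 0, "gripper": 0.03},
    {"x": 0, "y": 0, "z": 0.0055, "rx": 0, "ry": 0, "rz": 0, "gripper": 0.03},
    {"x": 0, "y": 0, "z": 0, "rx": 0, "ry": 0, "rz": 0, "gripper": 0.03}
  ]
}}

```text
time: 12.6
ee_pos: [0.4988, 0.1849, 0.0925]
eef_rot: [1.473, 1.569, 0.313]
contact_force: [1.6, -0.1, -0.4]
opening: 0.0554
```

Request:
{"api": "step_arm", "payload": {
  "increments": [
    {"x": -0.0092, "y": -0.004, "z": 0, "rx": 0, "ry": 0, "rz": 0, "gripper": 0.03},
    {"x": -0.0092, "y": -0.004, "z": 0, "rx": 0, "ry": 0, "rz": 0, "gripper": 0.03},
    {"x": -0.0092, "y": -0.004, "z": 0, "rx": 0, "ry": 0, "rz": 0, "gripper": 0.03},
    {"x": -0.0092, "y": -0.004, "z": 0, "rx": 0, "ry": 0, "rz": 0, "gripper": 0.03},
    {"x": -0.0092, "y": -0.004, "z": 0, "rx": 0, "ry": 0, "rz": 0, "gripper": 0.03}
  ]
}}

```text
time: 13.1
ee_pos: [0.4511, 0.1642, 0.0913]
eef_rot: [-1.613, 1.57, -2.773]
contact_force: [0.1, 0.2, -0.6]
opening: 0.0552
```

Request:
{"api": "step_arm", "payload": {
  "increments": [
    {"x": -0.0092, "y": -0.004, "z": 0, "rx": 0, "ry": 0, "rz": 0, "gripper": 0.03},
    {"x": 0, "y": 0, "z": 0, "rx": 0, "ry": 0, "rz": 0, "gripper": 0.03}
  ]
}}

```text
time: 13.3
ee_pos: [0.4413, 0.16, 0.0913]
eef_rot: [-1.693, 1.569, -2.853]
contact_force: [-0.1, 0.3, -0.4]
opening: 0.0555
```

```bash
python3 - <<'E'
from packs import *
# lane geometry from the open-drawer scene view
go(.499,.188,.080,-66.5)
c,im,d=grab("side"); P=cloud(c,d); g=im.mean(2); Z=P[...,2]
cx=np.array([.9744,-.2250]); cy=np.array([.2250,.9744]); L=(P[...,:2]-[.760,-.198])@np.c_[cx,cy]
for n in ("scene",):
    c,im,d=grab(n); P=cloud(c,d); Z=P[...,2]; g=im.mean(2); L=(P[...,:2]-[.760,-.198])@np.c_[cx,cy]
    m=(abs(L[...,1])<.13)&(L[...,0]>-.24)&(L[...,0]<-.11)&(Z>.040)&(Z<.056)&(g<75)
    k,l,s,ct=cv2.connectedComponentsWithStats(m.astype(np.uint8))
    for i in range(1,k):
        if s[i,4]>8: q=L[l==i]*1000; print(s[i,4],"x",np.round(np.percentile(q[:,0],[5,50,95])),"y",np.round(np.percentile(q[:,1],[5,50,95]),1),"z",round(float(np.median(Z[l==i])),3))
save("s3.png",cv2.resize(im[90:330,150:400],(800,768))[:600])
E
```

```text
t 13.3 at [0.4413 0.16   0.0913] toolx [-0.001 -0.    -1.   ] jaw -66.5 j6 1.44 open 0.0555 F [-0.1  0.3 -0.4]
 shift [ 0.0577  0.028  -0.0113] rz -0.0
76 x [-191. -174. -159.] y [ 97.2 104.2 110.5] z 0.047
87 x [-188. -172. -158.] y [55.7 63.4 71.8] z 0.047
87 x [-188. -173. -159.] y [14.  21.8 30.8] z 0.047
90 x [-190. -172. -158.] y [-28.3 -20.4 -12.4] z 0.047
101 x [-191. -172. -158.] y [-111.4 -104.2  -96.2] z 0.047
90 x [-189. -172. -159.] y [-69.9 -62.  -54.3] z 0.047
29 x [-163. -150. -148.] y [77.6 84.6 91.8] z 0.046
26 x [-151. -144. -142.] y [34.3 40.9 48.2] z 0.048
```

View pics/s3.png

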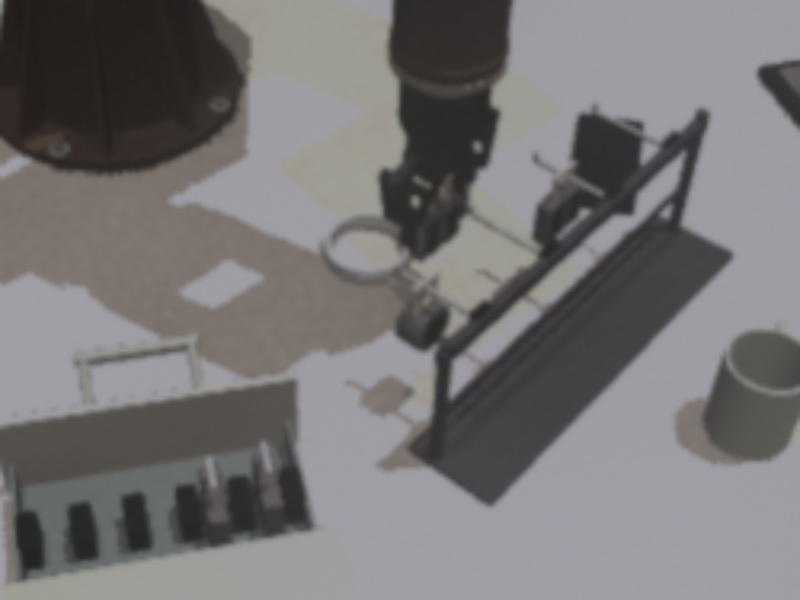

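The pack is clear of the peg, and the drawer blocks are located. Next: raise the pack, carry it, and turn it above the outer -y lane.

Request:
{"api": "step_arm", "payload": {
  "increments": [
    {"x": 0, "y": 0, "z": 0.05, "rx": 0, "ry": 0, "rz": 0, "gripper": 0.03},
    {"x": 0, "y": 0, "z": 0.05, "rx": 0, "ry": 0, "rz": 0, "gripper": 0.03},
    {"x": 0.01, "y": -0.03, "z": 0.009, "rx": 0, "ry": 0, "rz": 5.5, "gripper": 0.03},
    {"x": 0.013, "y": -0.041, "z": 0, "rx": 0, "ry": 0, "rz": 6, "gripper": 0.03},
    {"x": 0.013, "y": -0.041, "z": 0, "rx": 0, "ry": 0, "rz": 6, "gripper": 0.03}
  ]
}}

```text
time: 13.9
ee_pos: [0.4803, 0.0478, 0.2014]
eef_rot: [0.908, 1.568, 0.059]
contact_force: [1.4, 0.2, -0.4]
opening: 0.0554
```

Request:
{"api": "step_arm", "payload": {
  "increments": [
    {"x": 0.013, "y": -0.041, "z": 0, "rx": 0, "ry": 0, "rz": 6, "gripper": 0.03},
    {"x": 0.013, "y": -0.041, "z": 0, "rx": 0, "ry": 0, "rz": 6, "gripper": 0.03},
    {"x": 0.013, "y": -0.041, "z": 0, "rx": 0, "ry": 0, "rz": 6, "gripper": 0.03},
    {"x": 0.013, "y": -0.041, "z": 0, "rx": 0, "ry": 0, "rz": 6, "gripper": 0.03},
    {"x": 0.013, "y": -0.041, "z": 0, "rx": 0, "ry": 0, "rz": 6, "gripper": 0.03}
  ]
}}

```text
time: 14.4
ee_pos: [0.5448, -0.1584, 0.2005]
eef_rot: [0.132, 1.57, -0.195]
contact_force: [0.6, 1.4, -1.4]
opening: 0.055
```

Request:
{"api": "step_arm", "payload": {
  "increments": [
    {"x": 0.013, "y": -0.041, "z": 0, "rx": 0, "ry": 0, "rz": 6, "gripper": 0.03},
    {"x": 0.014, "y": -0.041, "z": 0, "rx": 0, "ry": 0, "rz": 0, "gripper": 0.03},
    {"x": 0, "y": 0, "z": -0.03, "rx": 0, "ry": 0, "rz": 0, "gripper": 0.03},
    {"x": 0, "y": 0, "z": 0, "rx": 0, "ry": 0, "rz": 0, "gripper": 0.03},
    {"x": 0, "y": 0, "z": 0, "rx": 0, "ry": 0, "rz": 0, "gripper": 0.03}
  ]
}}

```text
time: 14.9
ee_pos: [0.5705, -0.2378, 0.1701]
eef_rot: [2.854, 1.569, 2.628]
contact_force: [0.2, 0.2, -0.3]
opening: 0.0551
```

```bash
cat > lanes.py <<'E'
from packs import *
cx=np.array([.9744,-.2250]); cy=np.array([.2250,.9744]); O=np.array([.760,-.198])
def w2l(p): return (np.asarray(p)[...,:2]-O)@np.c_[cx,cy]
def l2w(x,y): return O+x*cx+y*cy
def lanes(n,hold=False):
    "block tops, and held pack's block top, in cabinet axes (mm)"
    c,im,d=grab(n); P=cloud(c,d); Z=P[...,2]; g=im.mean(2); L=w2l(P)
    m=(abs(L[...,1])<.13)&(L[...,0]>-.24)&(L[...,0]<-.11)&(Z>.040)&(Z<.056)&(g<75)
    pr("block",m,L,Z,40)
    if hold:
        t=bot.get_state()["ee_pos"]; T=w2l(t); near=(abs(L-T).max(-1)<.05)
        print("TCP local",np.round(T*1000,1))
        for lo,hi,k in ((.02,.044,"heldtop"),(.05,.08,"tab")): pr(k,near&(Z>t[2]+lo)&(Z<t[2]+hi),L,Z,60)
    return im
def pr(t,m,L,Z,mn):
    k,l,s,_=cv2.connectedComponentsWithStats(m.astype(np.uint8))
    for i in range(1,k):
        if s[i,4]>mn:
            q=L[l==i]*1000; print(t,s[i].tolist(),"x",np.round(np.percentile(q[:,0],[3,50,97]),1),"y",np.round(np.percentile(q[:,1],[3,50,97]),1),"z",round(float(np.median(Z[l==i])),3))
E
python3 - <<'E'
from lanes import *
go(*l2w(-.1765,-.083),.03,-13)
im=lanes("wrist",True); save("w4.png",cv2.resize(im,(640,480)))
lanes("side")
E
```

```text
t 14.9 at [ 0.5705 -0.2378  0.1701] toolx [-0.002  0.001 -1.   ] jaw -13.0 j6 -0.22 open 0.0551 F [ 0.2  0.2 -0.3]
 shift [-0.0012 -0.0014 -0.1401] rz -0.0
block [228, 28, 74, 5, 238] x [-196.1 -171.4 -146.9] y [33.2 33.9 34.7] z 0.048
block [233, 35, 49, 27, 1248] x [-193.2 -177.1 -161. ] y [12.9 21.7 30.2] z 0.049
block [235, 94, 46, 24, 1057] x [-192.8 -177.1 -161.3] y [-28.7 -19.7 -11.6] z 0.049
block [235, 148, 45, 23, 995] x [-193.4 -177.1 -161.4] y [-69.7 -60.9 -53.3] z 0.049
block [219, 197, 73, 23, 1030] x [-199.6 -177.9 -157.9] y [-110.9 -102.2  -94.5] z 0.049
TCP local [-175.2  -81.2]
heldtop [144, 251, 230, 79, 10802] x [-208.9 -175.3 -142.1] y [-86.5 -74.3 -70.3] z 0.205
tab [71, 286, 117, 98, 5382] x [-224.8 -215.2 -194.6] y [-90.8 -69.9 -64. ] z 0.231
tab [330, 287, 123, 97, 5726] x [-155.9 -134.7 -125.4] y [-90.5 -69.9 -64. ] z 0.231
tab [193, 314, 132, 57, 4920] x [-190.7 -176.1 -161.8] y [-81.4 -77.7 -70.2] z 0.233
block [275, 216, 31, 23, 276] x [-206.2 -185.5 -153.1] y [11.8 33.8 82. ] z 0.048
block [296, 240, 15, 9, 99] x [-197.3 -180.9 -164.7] y [-30.5 -25.4 -14.9] z 0.047
block [303, 252, 16, 9, 106] x [-197.3 -182.6 -164.9] y [-73.1 -66.7 -56.2] z 0.047
block [300, 263, 34, 14, 146] x [-219.3 -184.2 -153.6] y [-116.  -111.8  -98.5] z 0.047
```

View pics/w4.png

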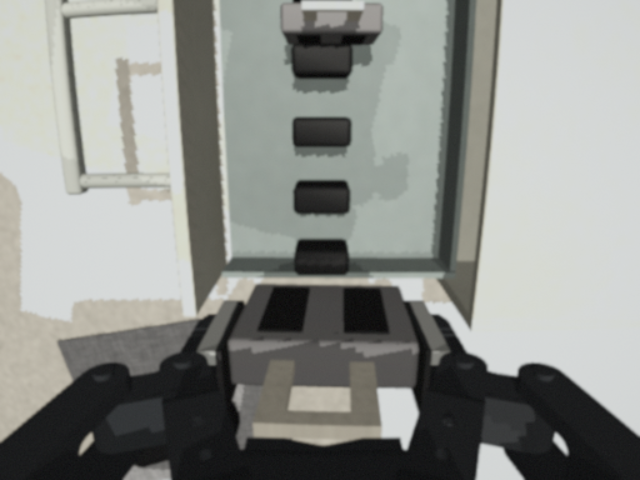

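The wrist view shows four lane blocks in a column at x≈322 and the pack held level at (320,320). Lane x is -177 and lane y is -82 in cabinet axes. The pack is at about (-175.5, -78.4), so I'll correct by (-2.4, -3.6) mm in world axes and lower.

Request:
{"api": "step_arm", "payload": {
  "increments": [
    {"x": -0.0024, "y": -0.0036, "z": -0.02, "rx": 0, "ry": 0, "rz": 0, "gripper": 0.03},
    {"x": 0, "y": 0, "z": -0.03, "rx": 0, "ry": 0, "rz": 0, "gripper": 0.03},
    {"x": 0, "y": 0, "z": -0.03, "rx": 0, "ry": 0, "rz": 0, "gripper": 0.03},
    {"x": 0, "y": 0, "z": -0.015, "rx": 0, "ry": 0, "rz": 0, "gripper": 0.03},
    {"x": 0, "y": 0, "z": 0, "rx": 0, "ry": 0, "rz": 0, "gripper": 0.03}
  ]
}}

```text
time: 15.5
ee_pos: [0.568, -0.2411, 0.0745]
eef_rot: [2.915, 1.569, 2.69]
contact_force: [-1.0, 0.0, -0.0]
opening: 0.0553
```

Request:
{"api": "step_arm", "payload": {
  "increments": [
    {"x": 0, "y": 0, "z": -0.015, "rx": 0, "ry": 0, "rz": 0, "gripper": 0.03},
    {"x": 0, "y": 0, "z": -0.015, "rx": 0, "ry": 0, "rz": 0, "gripper": 0.03},
    {"x": 0, "y": 0, "z": -0.01, "rx": 0, "ry": 0, "rz": 0, "gripper": 0.03},
    {"x": 0, "y": 0, "z": -0.005, "rx": 0, "ry": 0, "rz": 0, "gripper": 0.03},
    {"x": 0, "y": 0, "z": 0, "rx": 0, "ry": 0, "rz": 0, "gripper": 0.03}
  ]
}}

```text
time: 16.0
ee_pos: [0.5682, -0.2418, 0.0296]
eef_rot: [2.915, 1.57, 2.689]
contact_force: [-0.8, 0.9, 0.2]
opening: 0.0556
```

Request:
{"api": "step_arm", "payload": {
  "increments": [
    {"x": 0, "y": 0, "z": -0.002, "rx": 0, "ry": 0, "rz": 0, "gripper": 0.03},
    {"x": 0, "y": 0, "z": -0.001, "rx": 0, "ry": 0, "rz": 0, "gripper": 0.03},
    {"x": 0, "y": 0, "z": -0.001, "rx": 0, "ry": 0, "rz": 0, "gripper": 0.03},
    {"x": 0, "y": 0, "z": 0, "rx": 0, "ry": 0, "rz": 0, "gripper": 0.03}
  ]
}}

```text
time: 16.4
ee_pos: [0.5695, -0.2424, 0.0278]
eef_rot: [-0.201, 1.569, -0.427]
contact_force: [-1.3, 0.6, 13.7]
opening: 0.0554
```

Request:
{"api": "step_arm", "payload": {
  "increments": [
    {"x": 0, "y": 0, "z": 0.0, "rx": 0, "ry": 0, "rz": 0, "gripper": 0.07},
    {"x": 0, "y": 0, "z": 0, "rx": 0, "ry": 0, "rz": 0, "gripper": 0.07},
    {"x": 0, "y": 0, "z": 0, "rx": 0, "ry": 0, "rz": 0, "gripper": 0.07},
    {"x": 0, "y": 0, "z": 0.02, "rx": 0, "ry": 0, "rz": 0, "gripper": 0.07},
    {"x": 0, "y": 0, "z": 0.05, "rx": 0, "ry": 0, "rz": 0, "gripper": 0.07}
  ]
}}

```text
time: 16.9
ee_pos: [0.5661, -0.2408, 0.0935]
eef_rot: [2.916, 1.564, 2.69]
contact_force: [0.1, -1.1, 1.0]
opening: 0.0697
```

Request:
{"api": "step_arm", "payload": {
  "increments": [
    {"x": 0, "y": 0, "z": 0.05, "rx": 0, "ry": 0, "rz": 0, "gripper": 0.075},
    {"x": 0, "y": 0, "z": 0.05, "rx": 0, "ry": 0, "rz": 0, "gripper": 0.075},
    {"x": -0.0087, "y": 0.0433, "z": 0.02, "rx": 0, "ry": 0, "rz": -4.5, "gripper": 0.075},
    {"x": -0.0087, "y": 0.0433, "z": 0, "rx": 0, "ry": 0, "rz": -4.5, "gripper": 0.075},
    {"x": -0.0087, "y": 0.0433, "z": 0, "rx": 0, "ry": 0, "rz": -4.5, "gripper": 0.075}
  ]
}}

```text
time: 17.4
ee_pos: [0.5423, -0.1111, 0.2174]
eef_rot: [0.243, 1.569, -0.223]
contact_force: [0.1, 0.0, -0.4]
opening: 0.0752
```

Request:
{"api": "step_arm", "payload": {
  "increments": [
    {"x": -0.0087, "y": 0.0433, "z": 0, "rx": 0, "ry": 0, "rz": -4.5, "gripper": 0.075},
    {"x": -0.0087, "y": 0.0433, "z": 0, "rx": 0, "ry": 0, "rz": -4.5, "gripper": 0.075},
    {"x": -0.0087, "y": 0.0433, "z": 0, "rx": 0, "ry": 0, "rz": -4.5, "gripper": 0.075},
    {"x": -0.0087, "y": 0.0433, "z": 0, "rx": 0, "ry": 0, "rz": -4.5, "gripper": 0.075},
    {"x": -0.0087, "y": 0.0433, "z": 0, "rx": 0, "ry": 0, "rz": -4.5, "gripper": 0.075}
  ]
}}

```text
time: 17.9
ee_pos: [0.4984, 0.106, 0.2165]
eef_rot: [1.0, 1.571, 0.143]
contact_force: [2.0, 0.9, 0.2]
opening: 0.075
```

Request:
{"api": "step_arm", "payload": {
  "increments": [
    {"x": -0.0087, "y": 0.0433, "z": 0, "rx": 0, "ry": 0, "rz": -4.5, "gripper": 0.075},
    {"x": -0.0087, "y": 0.0433, "z": 0, "rx": 0, "ry": 0, "rz": -4.5, "gripper": 0.075},
    {"x": -0.0087, "y": 0.0433, "z": 0, "rx": 0, "ry": 0, "rz": -4.5, "gripper": 0.075},
    {"x": -0.0087, "y": 0.0433, "z": 0, "rx": 0, "ry": 0, "rz": -5, "gripper": 0.075},
    {"x": 0, "y": 0, "z": 0, "rx": 0, "ry": 0, "rz": 0, "gripper": 0.075}
  ]
}}

```text
time: 18.4
ee_pos: [0.4632, 0.282, 0.2164]
eef_rot: [2.418, 1.569, 1.24]
contact_force: [1.2, -1.3, -0.0]
opening: 0.075
```

```bash
python3 - <<'E'
from lanes import *
go(.465,.277,.080,-67.5)
show("wrist")
for n in ("scene","side"):mm(n)
c,im,d=grab("scene"); save("s4.png",cv2.resize(im[150:384,60:340],(800,668))[:600])
E
```

```text
t 18.4 at [0.4632 0.282  0.2164] toolx [ 0.     0.001 -1.   ] jaw -67.5 j6 1.67 open 0.075 F [ 1.2 -1.3 -0. ]
 shift [ 0.0018 -0.005  -0.1364] rz -0.0
wrist [0.504, 0.187] tab 115 c [502.5 190.2] sz [59.7  4.4] ang 23.62 z [0.139  0.1394 0.144 ]
   u,w range [[506.8, -28.1], [534.5, -26.2], [564.3, -24.5]]
wrist [0.466, 0.274] blocktop 1458 c [464.9 277.7] sz [15.8 55.8] ang 23.3 z [0.1019 0.1161 0.1175]
   u,w range [[530.3, 42.4], [540.5, 71.9], [544.7, 95.8]]
wrist [0.466, 0.274] tab 455 c [464.4 277.6] sz [28.5 55. ] ang 88.21 z [0.1391 0.1429 0.1443]
   u,w range [[507.1, 54.9], [537.1, 69.2], [561.5, 83.5]]
scene
mouse px[ 84 216  33  34] 704 c [ 413.6 -378.3] sz [99.1 58.2] ang 9.27 z [0.0233 0.0353 0.0388]
mouse px[155 250   9  20] 124 c [ 572.6 -261.1] sz [16.8 45.3] ang 76.94 z [0.024  0.0459 0.0488]
mat px[ 68 206  71  68] 2403 c [ 410.6 -378.6] sz [160.8 185.5] ang 87.43 z [-0.0006  0.0023  0.0051]
side
mouse px[304 260  24  12] 166 c [ 559.7 -255.5] sz [29.1 53.3] ang 63.79 z [0.0293 0.047  0.0495]
mouse px[294 266  46  20] 329 c [ 551.3 -266.3] sz [  7.4 111.1] ang 76.39 z [0.0191 0.0308 0.0406]
mouse px[269 318  52  48] 1407 c [ 405.9 -380.4] sz [98.3 55.9] ang 8.63 z [0.022  0.0362 0.0389]
mat px[267 324  57  60] 569 c [ 417.5 -400.2] sz [ 88.5 137.4] ang 86.91 z [0.0008 0.0029 0.0053]
```

View pics/s4.png

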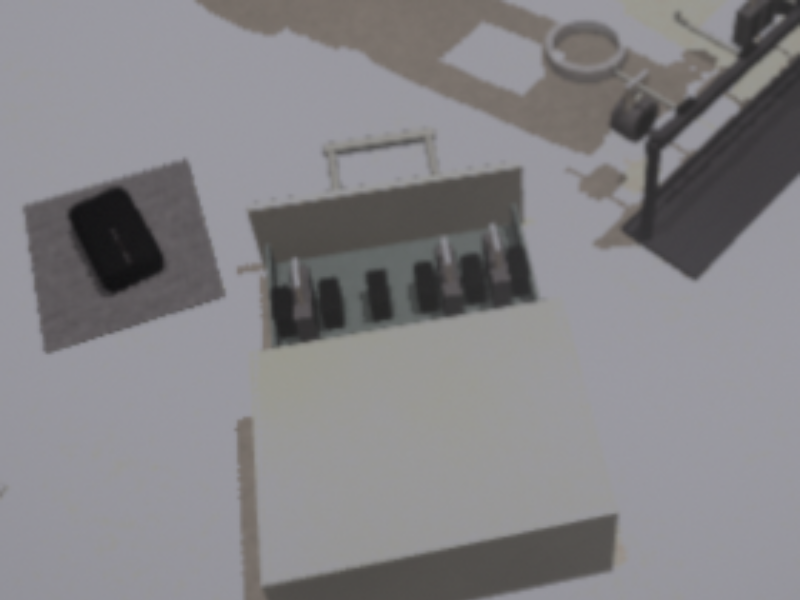

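The first pack stands in the leftmost lane at (300,295), and the mouse is still centred. Now the second pack.

Request:
{"api": "step_arm", "payload": {
  "increments": [
    {"x": 0.002, "y": -0.0042, "z": -0.04, "rx": 0, "ry": 0, "rz": 0.5, "gripper": 0.075},
    {"x": 0, "y": 0, "z": -0.04, "rx": 0, "ry": 0, "rz": 0, "gripper": 0.075},
    {"x": 0, "y": 0, "z": -0.03, "rx": 0, "ry": 0, "rz": 0, "gripper": 0.075},
    {"x": 0, "y": 0, "z": -0.02, "rx": 0, "ry": 0, "rz": 0, "gripper": 0.075},
    {"x": 0, "y": 0, "z": -0.0062, "rx": 0, "ry": 0, "rz": 0, "gripper": 0.075}
  ]
}}

```text
time: 19.1
ee_pos: [0.4655, 0.2716, 0.0783]
eef_rot: [-1.481, 1.568, -2.651]
contact_force: [0.6, -0.1, -0.1]
opening: 0.075
```

Request:
{"api": "step_arm", "payload": {
  "increments": [
    {"x": 0, "y": 0, "z": 0, "rx": 0, "ry": 0, "rz": 0, "gripper": 0.075},
    {"x": 0, "y": 0, "z": 0, "rx": 0, "ry": 0, "rz": 0, "gripper": 0.04},
    {"x": 0, "y": 0, "z": 0, "rx": 0, "ry": 0, "rz": 0, "gripper": 0.03},
    {"x": 0, "y": 0, "z": 0, "rx": 0, "ry": 0, "rz": 0, "gripper": 0.03},
    {"x": 0, "y": 0, "z": 0, "rx": 0, "ry": 0, "rz": 0, "gripper": 0.03}
  ]
}}

```text
time: 19.6
ee_pos: [0.4671, 0.2737, 0.0815]
eef_rot: [1.562, 1.568, 0.393]
contact_force: [1.9, -2.0, 6.6]
opening: 0.056
```

Request:
{"api": "step_arm", "payload": {
  "increments": [
    {"x": 0, "y": 0, "z": 0.006, "rx": 0, "ry": 0, "rz": 0, "gripper": 0.03},
    {"x": 0, "y": 0, "z": 0.0055, "rx": 0, "ry": 0, "rz": 0, "gripper": 0.03},
    {"x": 0, "y": 0, "z": 0, "rx": 0, "ry": 0, "rz": 0, "gripper": 0.03}
  ]
}}

```text
time: 19.9
ee_pos: [0.4668, 0.2738, 0.0929]
eef_rot: [1.633, 1.569, 0.465]
contact_force: [-0.0, 0.3, -0.4]
opening: 0.0558
```

Request:
{"api": "step_arm", "payload": {
  "increments": [
    {"x": -0.0008, "y": 0.0018, "z": 0, "rx": 0, "ry": 0, "rz": 0, "gripper": 0.03},
    {"x": -0.0092, "y": -0.004, "z": 0, "rx": 0, "ry": 0, "rz": 0, "gripper": 0.03},
    {"x": -0.0092, "y": -0.004, "z": 0, "rx": 0, "ry": 0, "rz": 0, "gripper": 0.03},
    {"x": -0.0092, "y": -0.004, "z": 0, "rx": 0, "ry": 0, "rz": 0, "gripper": 0.03},
    {"x": -0.0092, "y": -0.004, "z": 0, "rx": 0, "ry": 0, "rz": 0, "gripper": 0.03}
  ]
}}

```text
time: 20.4
ee_pos: [0.4273, 0.2586, 0.0916]
eef_rot: [-1.501, 1.57, -2.669]
contact_force: [0.6, 0.7, -0.3]
opening: 0.0559
```

Request:
{"api": "step_arm", "payload": {
  "increments": [
    {"x": -0.0092, "y": -0.004, "z": 0, "rx": 0, "ry": 0, "rz": 0, "gripper": 0.03},
    {"x": -0.0092, "y": -0.004, "z": 0, "rx": 0, "ry": 0, "rz": 0, "gripper": 0.03},
    {"x": 0, "y": 0, "z": 0, "rx": 0, "ry": 0, "rz": 0, "gripper": 0.03}
  ]
}}

```text
time: 20.7
ee_pos: [0.4086, 0.2505, 0.0917]
eef_rot: [-1.506, 1.569, -2.674]
contact_force: [-0.8, -0.8, -0.0]
opening: 0.0558
```

Request:
{"api": "step_arm", "payload": {
  "increments": [
    {"x": 0, "y": 0, "z": 0.05, "rx": 0, "ry": 0, "rz": 0, "gripper": 0.03},
    {"x": 0, "y": 0, "z": 0.05, "rx": 0, "ry": 0, "rz": 0, "gripper": 0.03},
    {"x": 0.0154, "y": -0.0409, "z": 0.01, "rx": 0, "ry": 0, "rz": 4.9, "gripper": 0.03},
    {"x": 0.0154, "y": -0.0409, "z": 0, "rx": 0, "ry": 0, "rz": 4.9, "gripper": 0.03},
    {"x": 0.0154, "y": -0.0409, "z": 0, "rx": 0, "ry": 0, "rz": 4.9, "gripper": 0.03}
  ]
}}

```text
time: 21.2
ee_pos: [0.4574, 0.1275, 0.2027]
eef_rot: [1.101, 1.568, 0.194]
contact_force: [0.5, 0.6, -1.7]
opening: 0.0557
```

Request:
{"api": "step_arm", "payload": {
  "increments": [
    {"x": 0.0154, "y": -0.0409, "z": 0, "rx": 0, "ry": 0, "rz": 4.9, "gripper": 0.03},
    {"x": 0.0154, "y": -0.0409, "z": 0, "rx": 0, "ry": 0, "rz": 4.9, "gripper": 0.03},
    {"x": 0.0154, "y": -0.0409, "z": 0, "rx": 0, "ry": 0, "rz": 4.9, "gripper": 0.03},
    {"x": 0.0154, "y": -0.0409, "z": 0, "rx": 0, "ry": 0, "rz": 4.9, "gripper": 0.03},
    {"x": 0.0154, "y": -0.0409, "z": 0, "rx": 0, "ry": 0, "rz": 4.9, "gripper": 0.03}
  ]
}}

```text
time: 21.7
ee_pos: [0.5341, -0.078, 0.2018]
eef_rot: [0.338, 1.57, -0.143]
contact_force: [1.2, 1.3, -1.0]
opening: 0.0558
```

Request:
{"api": "step_arm", "payload": {
  "increments": [
    {"x": 0.0154, "y": -0.0409, "z": 0, "rx": 0, "ry": 0, "rz": 4.9, "gripper": 0.03},
    {"x": 0.0154, "y": -0.0409, "z": 0, "rx": 0, "ry": 0, "rz": 4.9, "gripper": 0.03},
    {"x": 0.0154, "y": -0.0409, "z": 0, "rx": 0, "ry": 0, "rz": 5, "gripper": 0.03},
    {"x": 0, "y": 0, "z": -0.03, "rx": 0, "ry": 0, "rz": 0, "gripper": 0.03},
    {"x": 0, "y": 0, "z": 0, "rx": 0, "ry": 0, "rz": 0, "gripper": 0.03}
  ]
}}

```text
time: 22.2
ee_pos: [0.5779, -0.1992, 0.1686]
eef_rot: [2.98, 1.566, 2.752]
contact_force: [-0.7, 1.3, -0.3]
opening: 0.0561
```

```bash
python3 - <<'E'
from lanes import *
go(*l2w(-.1775,-.042),.03,-13)
im=lanes("wrist",True); save("w5.png",cv2.resize(im,(640,480)))
E
```

```text
t 22.2 at [ 0.5779 -0.1992  0.1686] toolx [-0.004  0.002 -1.   ] jaw -13.1 j6 -0.15 open 0.0561 F [-0.7  1.3 -0.3]
 shift [-0.0003  0.0002 -0.1386] rz 0.1
block [223, 20, 75, 7, 352] x [-200.5 -176.5 -152.1] y [76.8 77.6 78.3] z 0.049
block [236, 30, 49, 28, 1295] x [-192.4 -176.5 -160.5] y [55.  63.8 73. ] z 0.049
block [237, 90, 48, 24, 1098] x [-192.3 -176.5 -160.1] y [13.8 22.6 30.6] z 0.049
block [238, 145, 45, 23, 1006] x [-192.7 -176.5 -160.3] y [-27.6 -18.9 -11.3] z 0.049
block [239, 194, 43, 24, 956] x [-192.6 -176.5 -160.3] y [-69.4 -59.9 -52.6] z 0.049
block [230, 220, 66, 9, 490] x [-199.5 -174.  -149.3] y [-76.5 -75.8 -74.9] z 0.049
TCP local [-177.   -41.3]
heldtop [141, 252, 235, 78, 10685] x [-210.6 -176.3 -143.3] y [-49.5 -37.  -31. ] z 0.203
tab [63, 288, 126, 96, 5660] x [-226.6 -217.1 -195.8] y [-51.1 -30.5 -24.7] z 0.23
tab [329, 288, 116, 96, 5334] x [-157.6 -138.8 -127.3] y [-51.3 -30.5 -24.7] z 0.229
tab [193, 321, 132, 52, 4694] x [-192.7 -178.  -162.9] y [-43.3 -33.1 -30.8] z 0.242
```

View pics/w5.png

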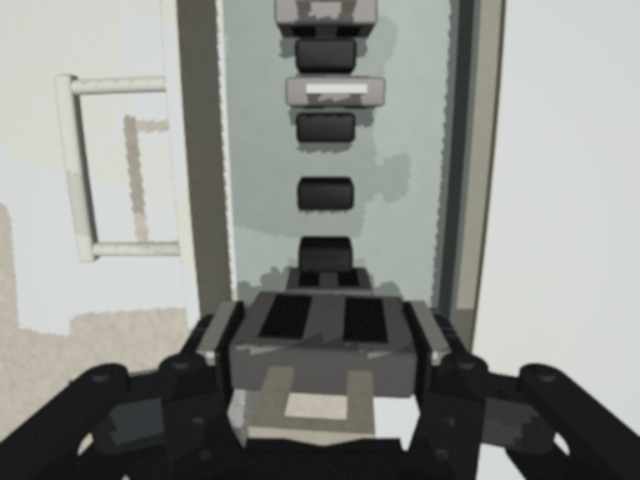

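The wrist view shows the held pack at (325,340) above the lane between blocks (325,193) and (325,255). The tab readings hint at a tilt, so I'll check profiles before lowering.

```bash
python3 - <<'E'
from lanes import *
c,im,d=grab("wrist"); P=cloud(c,d); L=w2l(P)*1000; t=bot.get_state()["ee_pos"]; T=w2l(t)*1000
for u in (220,252,285):
    print(u,[(v,*np.round([L[v,u,1]-T[1],P[v,u,2]*1000-t[2]*1000],1).tolist()) for v in range(215,360,5)])
E
```

```text
220 [(215, -38.0, -153.6), (220, -43.5, -155.2), (225, -48.2, -154.4), (230, -53.3, -154.8), (235, 5.5, -8.8), (240, 6.8, -0.1), (245, 6.7, 4.9), (250, 7.2, 10.9), (255, 7.4, 15.9), (260, 6.6, 18.7), (265, 7.6, 24.7), (270, 6.4, 26.4), (275, 6.2, 29.8), (280, 5.5, 32.1), (285, 3.4, 32.2), (290, 1.5, 32.5), (295, 0.5, 34.2), (300, 1.3, 38.5), (305, 0.3, 40.1), (310, 0.5, 43.3), (315, 0.9, 46.6), (320, 1.1, 49.4), (325, 0.8, 51.6), (330, 0.8, 54.0), (335, 0.1, 55.5), (340, 1.1, 59.0), (345, -0.0, 59.8), (350, 9.2, 72.3), (355, 9.1, 73.9)]
252 [(215, -26.7, -123.2), (220, -34.1, -131.2), (225, -34.3, -120.3), (230, -34.9, -111.2), (235, 6.3, -7.0), (240, 5.3, -3.5), (245, 6.1, 3.5), (250, 5.7, 7.7), (255, 5.6, 12.2), (260, 6.4, 18.2), (265, 6.0, 21.7), (270, 6.1, 25.8), (275, 6.0, 29.3), (280, nan, nan), (285, 4.4, 33.6), (290, 1.8, 32.7), (295, 0.3, 33.8), (300, -2.2, 33.3), (305, -3.9, 33.9), (310, -5.9, 34.2), (315, -8.9, 33.1), (320, -165.0, -170.1), (325, -172.0, -170.6), (330, -179.1, -171.2), (335, 0.2, 55.5), (340, 0.5, 58.1), (345, 1.7, 61.6), (350, -1.0, 60.7), (355, -2.7, 60.9)]
285 [(215, -35.2, -146.4), (220, -35.3, -134.3), (225, -34.4, -120.6), (230, -35.7, -113.1), (235, 5.8, -8.1), (240, 6.4, -1.1), (245, 6.3, 4.0), (250, 6.3, 9.0), (255, 6.6, 14.1), (260, 7.1, 19.6), (265, 6.7, 22.9), (270, 6.7, 26.8), (275, 6.0, 29.3), (280, 5.9, 32.7), (285, 5.0, 34.5), (290, 2.2, 33.4), (295, -0.2, 33.0), (300, -0.5, 35.8), (305, 0.6, 40.4), (310, 0.5, 43.1), (315, 1.0, 46.5), (320, 0.2, 48.1), (325, 1.2, 52.0), (330, 0.1, 53.0), (335, 0.6, 56.0), (340, 0.4, 57.9), (345, 0.3, 60.0), (350, 0.5, 62.4), (355, 9.8, 74.5)]
```

The pack is upright, and its centre is about 1.6 mm on the -y side of the TCP. It needs +2.7 mm along the cabinet's y.

Request:
{"api": "step_arm", "payload": {
  "increments": [
    {"x": 0.0006, "y": 0.0026, "z": -0.02, "rx": 0, "ry": 0, "rz": 0, "gripper": 0.03},
    {"x": 0, "y": 0, "z": -0.03, "rx": 0, "ry": 0, "rz": 0, "gripper": 0.03},
    {"x": 0, "y": 0, "z": -0.03, "rx": 0, "ry": 0, "rz": 0, "gripper": 0.03},
    {"x": 0, "y": 0, "z": -0.015, "rx": 0, "ry": 0, "rz": 0, "gripper": 0.03},
    {"x": 0, "y": 0, "z": 0, "rx": 0, "ry": 0, "rz": 0, "gripper": 0.03}
  ]
}}

```text
time: 22.8
ee_pos: [0.5795, -0.1951, 0.076]
eef_rot: [2.977, 1.569, 2.752]
contact_force: [-0.3, -0.2, -1.0]
opening: 0.0559
```

Request:
{"api": "step_arm", "payload": {
  "increments": [
    {"x": 0, "y": 0, "z": -0.012, "rx": 0, "ry": 0, "rz": 0, "gripper": 0.03},
    {"x": 0, "y": 0, "z": -0.012, "rx": 0, "ry": 0, "rz": 0, "gripper": 0.03},
    {"x": 0, "y": 0, "z": -0.012, "rx": 0, "ry": 0, "rz": 0, "gripper": 0.03},
    {"x": 0, "y": 0, "z": -0.005, "rx": 0, "ry": 0, "rz": 0, "gripper": 0.03},
    {"x": 0, "y": 0, "z": 0, "rx": 0, "ry": 0, "rz": 0, "gripper": 0.03}
  ]
}}

```text
time: 23.3
ee_pos: [0.5797, -0.1959, 0.0348]
eef_rot: [2.98, 1.569, 2.754]
contact_force: [0.9, -0.5, -0.8]
opening: 0.0561
```

Request:
{"api": "step_arm", "payload": {
  "increments": [
    {"x": 0, "y": 0, "z": -0.002, "rx": 0, "ry": 0, "rz": 0, "gripper": 0.03},
    {"x": 0, "y": 0, "z": -0.001, "rx": 0, "ry": 0, "rz": 0, "gripper": 0.03},
    {"x": 0, "y": 0, "z": 0, "rx": 0, "ry": 0, "rz": 0, "gripper": 0.03}
  ]
}}

```text
time: 23.6
ee_pos: [0.5803, -0.1961, 0.0329]
eef_rot: [-0.162, 1.57, -0.388]
contact_force: [-0.1, 0.2, -0.7]
opening: 0.0563
```

Request:
{"api": "step_arm", "payload": {
  "increments": [
    {"x": 0, "y": 0, "z": -0.002, "rx": 0, "ry": 0, "rz": 0, "gripper": 0.03},
    {"x": 0, "y": 0, "z": -0.002, "rx": 0, "ry": 0, "rz": 0, "gripper": 0.03},
    {"x": 0, "y": 0, "z": 0, "rx": 0, "ry": 0, "rz": 0, "gripper": 0.03}
  ]
}}

```text
time: 23.9
ee_pos: [0.5805, -0.1962, 0.029]
eef_rot: [-0.191, 1.57, -0.417]
contact_force: [-0.8, -0.2, 6.1]
opening: 0.0557
```

Request:
{"api": "step_arm", "payload": {
  "increments": [
    {"x": 0, "y": 0, "z": 0, "rx": 0, "ry": 0, "rz": 0, "gripper": 0.07},
    {"x": 0, "y": 0, "z": 0, "rx": 0, "ry": 0, "rz": 0, "gripper": 0.07},
    {"x": 0, "y": 0, "z": 0, "rx": 0, "ry": 0, "rz": 0, "gripper": 0.07},
    {"x": 0, "y": 0, "z": 0.02, "rx": 0, "ry": 0, "rz": 0, "gripper": 0.07},
    {"x": 0, "y": 0, "z": 0.05, "rx": 0, "ry": 0, "rz": 0, "gripper": 0.07}
  ]
}}

```text
time: 24.4
ee_pos: [0.5777, -0.1951, 0.0959]
eef_rot: [2.988, 1.564, 2.762]
contact_force: [2.0, 0.6, -0.1]
opening: 0.07
```

Request:
{"api": "step_arm", "payload": {
  "increments": [
    {"x": 0, "y": 0, "z": 0.05, "rx": 0, "ry": 0, "rz": 0, "gripper": 0.045},
    {"x": 0, "y": -0.03, "z": 0.05, "rx": 0, "ry": 0, "rz": 0, "gripper": 0.045},
    {"x": 0, "y": -0.05, "z": 0.02, "rx": 0, "ry": 0, "rz": 0, "gripper": 0.045},
    {"x": 0, "y": -0.02, "z": 0, "rx": 0, "ry": 0, "rz": 0, "gripper": 0.045},
    {"x": 0, "y": 0, "z": 0, "rx": 0, "ry": 0, "rz": 0, "gripper": 0.045}
  ]
}}

```text
time: 24.9
ee_pos: [0.5801, -0.2909, 0.2102]
eef_rot: [-0.548, 1.569, -0.776]
contact_force: [0.4, 0.7, 0.0]
opening: 0.0452
```

```bash
python3 - <<'E'
from lanes import *
go(.453,-.127,.0667,-13)
im=lanes("wrist"); save("w6.png",cv2.resize(im,(640,480)))
c,im,d=grab("wrist");P=cloud(c,d);L=w2l(P);Z=P[...,2]
pr("packtop",(abs(L[...,1])<.13)&(L[...,0]>-.24)&(L[...,0]<-.11)&(Z>.058)&(Z<.068),L,Z,40)
pr("tabtop",(abs(L[...,1])<.13)&(L[...,0]>-.235)&(L[...,0]<-.11)&(Z>.085)&(Z<.093),L,Z,40)
mm("side")
E
```

```text
t 24.9 at [ 0.5801 -0.2909  0.2102] toolx [ 0.001 -0.001 -1.   ] jaw -13.1 j6 -0.28 open 0.0452 F [0.4 0.7 0. ]
 shift [-0.1271  0.1639 -0.1435] rz 0.1
block [211, 0, 42, 5, 178] x [-191.6 -175.8 -160.3] y [12.6 13.3 14.4] z 0.046
block [212, 34, 41, 22, 888] x [-192.  -176.1 -160.3] y [-29.  -20.9 -12.8] z 0.049
block [212, 84, 42, 21, 841] x [-192.7 -176.3 -160.5] y [-70.2 -61.7 -53.4] z 0.049
block [214, 132, 40, 20, 746] x [-192.8 -176.7 -160. ] y [-110.3 -102.3  -95.3] z 0.049
packtop [203, 60, 69, 22, 1118] x [-198.9 -172.7 -146. ] y [-48.6 -42.4 -33.6] z 0.062
packtop [203, 115, 67, 20, 1017] x [-200.9 -174.1 -147.5] y [-91.9 -82.6 -76.9] z 0.062
tabtop [215, 65, 41, 6, 242] x [-186.4 -172.4 -158.6] y [-42.4 -40.8 -38.7] z 0.089
tabtop [214, 125, 40, 6, 237] x [-188.5 -174.  -160.3] y [-86.3 -84.5 -82.6] z 0.089
side
mouse px[303 260  25  12] 170 c [ 556.9 -248.9] sz [41.1 56. ] ang 41.67 z [0.0303 0.0469 0.0494]
mouse px[294 267  44  19] 290 c [ 548.8 -267.1] sz [  6.  108.7] ang 76.71 z [0.0189 0.0287 0.0392]
mouse px[268 318  54  48] 1438 c [ 406.5 -379.7] sz [99.1 57.2] ang 8.47 z [0.0221 0.0361 0.0389]
mat px[239 316 117  68] 2820 c [ 406.3 -382.3] sz [151.8 182.5] ang 86.37 z [0.0008 0.003  0.0051]
```

View pics/w6.png

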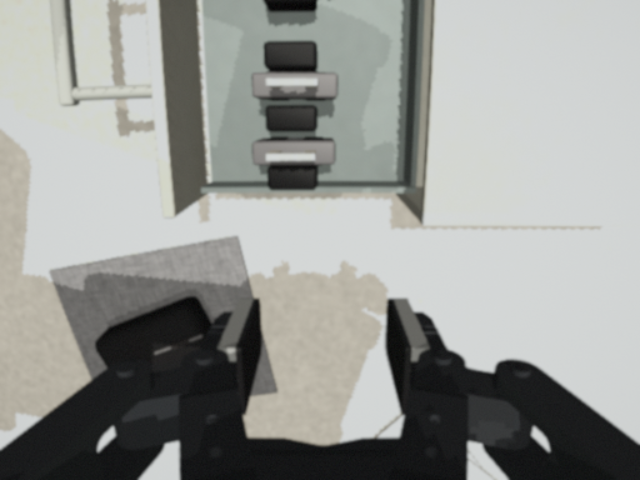

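The wrist view shows both new packs upright in adjacent lanes at (293,85) and (293,152), within 2–4 mm of mid-block along x. Now I'll take the handle.

Request:
{"api": "step_arm", "payload": {
  "increments": [
    {"x": -0.0254, "y": 0.033, "z": 0, "rx": 0, "ry": 0, "rz": 0, "gripper": 0.045},
    {"x": -0.0254, "y": 0.033, "z": 0, "rx": 0, "ry": 0, "rz": 0, "gripper": 0.045},
    {"x": -0.0254, "y": 0.033, "z": 0, "rx": 0, "ry": 0, "rz": 0, "gripper": 0.045},
    {"x": -0.0254, "y": 0.033, "z": 0, "rx": 0, "ry": 0, "rz": 0, "gripper": 0.045},
    {"x": -0.0254, "y": 0.032, "z": 0, "rx": 0, "ry": 0, "rz": 0, "gripper": 0.045}
  ]
}}

```text
time: 25.55
ee_pos: [0.4513, -0.1218, 0.2093]
eef_rot: [2.898, 1.569, 2.673]
contact_force: [0.4, 0.3, -0.4]
opening: 0.0451
```

Request:
{"api": "step_arm", "payload": {
  "increments": [
    {"x": 0, "y": 0, "z": 0, "rx": 0, "ry": 0, "rz": 0, "gripper": 0.045},
    {"x": 0, "y": 0, "z": -0.04, "rx": 0, "ry": 0, "rz": 0, "gripper": 0.045},
    {"x": 0, "y": 0, "z": -0.04, "rx": 0, "ry": 0, "rz": 0, "gripper": 0.045},
    {"x": 0, "y": 0, "z": -0.04, "rx": 0, "ry": 0, "rz": 0, "gripper": 0.045},
    {"x": 0, "y": 0, "z": -0.024, "rx": 0, "ry": 0, "rz": 0, "gripper": 0.045}
  ]
}}

```text
time: 26.05
ee_pos: [0.4517, -0.123, 0.0634]
eef_rot: [3.014, 1.568, 2.789]
contact_force: [0.5, -0.4, 0.1]
opening: 0.0447
```

Request:
{"api": "step_arm", "payload": {
  "increments": [
    {"x": 0, "y": 0, "z": 0, "rx": 0, "ry": 0, "rz": 0, "gripper": 0},
    {"x": 0, "y": 0, "z": 0, "rx": 0, "ry": 0, "rz": 0, "gripper": 0},
    {"x": 0, "y": 0, "z": 0, "rx": 0, "ry": 0, "rz": 0, "gripper": 0},
    {"x": 0, "y": 0, "z": 0, "rx": 0, "ry": 0, "rz": 0, "gripper": 0},
    {"x": 0, "y": 0, "z": 0, "rx": 0, "ry": 0, "rz": 0, "gripper": 0}
  ]
}}

```text
time: 26.55
ee_pos: [0.4538, -0.1241, 0.067]
eef_rot: [0.057, 1.569, -0.17]
contact_force: [4.5, 5.0, -12.4]
opening: 0.0084
```

Request:
{"api": "step_arm", "payload": {
  "increments": [
    {"x": 0.004, "y": -0.001, "z": 0, "rx": 0, "ry": 0, "rz": 0, "gripper": 0},
    {"x": 0.008, "y": -0.0018, "z": 0, "rx": 0, "ry": 0, "rz": 0, "gripper": 0},
    {"x": 0.011, "y": -0.0025, "z": 0, "rx": 0, "ry": 0, "rz": 0, "gripper": 0},
    {"x": 0.012, "y": -0.0028, "z": 0, "rx": 0, "ry": 0, "rz": 0, "gripper": 0},
    {"x": 0.012, "y": -0.0028, "z": 0, "rx": 0, "ry": 0, "rz": 0, "gripper": 0}
  ]
}}

```text
time: 27.05
ee_pos: [0.501, -0.1351, 0.067]
eef_rot: [0.244, 1.57, 0.018]
contact_force: [-1.3, 5.4, -2.0]
opening: 0.0082
```

Request:
{"api": "step_arm", "payload": {
  "increments": [
    {"x": 0.012, "y": -0.0028, "z": 0, "rx": 0, "ry": 0, "rz": 0, "gripper": 0},
    {"x": 0.012, "y": -0.0028, "z": 0, "rx": 0, "ry": 0, "rz": 0, "gripper": 0},
    {"x": 0.012, "y": -0.0028, "z": 0, "rx": 0, "ry": 0, "rz": 0, "gripper": 0},
    {"x": 0.012, "y": -0.0028, "z": 0, "rx": 0, "ry": 0, "rz": 0, "gripper": 0},
    {"x": 0.012, "y": -0.0028, "z": 0, "rx": 0, "ry": 0, "rz": 0, "gripper": 0}
  ]
}}

```text
time: 27.55
ee_pos: [0.5611, -0.149, 0.067]
eef_rot: [0.398, 1.57, 0.172]
contact_force: [-1.5, 5.1, -1.6]
opening: 0.0084
```

Request:
{"api": "step_arm", "payload": {
  "increments": [
    {"x": 0.012, "y": -0.0028, "z": 0, "rx": 0, "ry": 0, "rz": 0, "gripper": 0},
    {"x": 0.012, "y": -0.0028, "z": 0, "rx": 0, "ry": 0, "rz": 0, "gripper": 0},
    {"x": 0.01, "y": -0.0023, "z": 0, "rx": 0, "ry": 0, "rz": 0, "gripper": 0},
    {"x": 0.006, "y": -0.0014, "z": 0, "rx": 0, "ry": 0, "rz": 0, "gripper": 0},
    {"x": 0.002, "y": -0.0005, "z": 0, "rx": 0, "ry": 0, "rz": 0, "gripper": 0}
  ]
}}

```text
time: 28.05
ee_pos: [0.6036, -0.1589, 0.067]
eef_rot: [0.142, 1.569, -0.084]
contact_force: [-1.3, 5.1, 2.4]
opening: 0.0085
```

Request:
{"api": "step_arm", "payload": {
  "increments": [
    {"x": 0.002, "y": -0.0005, "z": 0, "rx": 0, "ry": 0, "rz": 0, "gripper": 0},
    {"x": 0.001, "y": -0.0002, "z": 0, "rx": 0, "ry": 0, "rz": 0, "gripper": 0},
    {"x": 0, "y": 0, "z": 0, "rx": 0, "ry": 0, "rz": 0, "gripper": 0}
  ]
}}

```text
time: 28.35
ee_pos: [0.6049, -0.1592, 0.067]
eef_rot: [2.858, 1.57, 2.632]
contact_force: [-5.6, 5.9, 7.5]
opening: 0.0084
```

Request:
{"api": "step_arm", "payload": {
  "increments": [
    {"x": 0.002, "y": -0.0005, "z": 0, "rx": 0, "ry": 0, "rz": 0, "gripper": 0},
    {"x": 0, "y": 0, "z": 0, "rx": 0, "ry": 0, "rz": 0, "gripper": 0}
  ]
}}

```text
time: 28.55
ee_pos: [0.6049, -0.1592, 0.0669]
eef_rot: [3.048, 1.566, 2.822]
contact_force: [-16.7, 9.0, 17.1]
opening: 0.0086
```

Against the shut stop: the force rose to 17 N with no motion. I'll release straight up (not pulling back), clear away, and check everything.

Request:
{"api": "step_arm", "payload": {
  "increments": [
    {"x": 0, "y": 0, "z": 0, "rx": 0, "ry": 0, "rz": 0, "gripper": 0.045},
    {"x": 0, "y": 0, "z": 0, "rx": 0, "ry": 0, "rz": 0, "gripper": 0.045},
    {"x": -0.002, "y": 0, "z": 0, "rx": 0, "ry": 0, "rz": 0, "gripper": 0.045},
    {"x": 0, "y": 0, "z": 0.04, "rx": 0, "ry": 0, "rz": 0, "gripper": 0.045},
    {"x": 0, "y": 0, "z": 0.05, "rx": 0, "ry": 0, "rz": 0, "gripper": 0.045}
  ]
}}

```text
time: 29.05
ee_pos: [0.6039, -0.1599, 0.1554]
eef_rot: [3.09, 1.567, 2.864]
contact_force: [0.9, 0.0, 0.4]
opening: 0.0445
```

Request:
{"api": "step_arm", "payload": {
  "increments": [
    {"x": 0, "y": 0, "z": 0.05, "rx": 0, "ry": 0, "rz": 0, "gripper": 0.085},
    {"x": 0, "y": 0.04, "z": 0.03, "rx": 0, "ry": 0, "rz": 0, "gripper": 0.085},
    {"x": 0, "y": 0.045, "z": 0, "rx": 0, "ry": 0, "rz": 0, "gripper": 0.085},
    {"x": -0.02, "y": 0.04, "z": 0, "rx": 0, "ry": 0, "rz": 0, "gripper": 0.085},
    {"x": 0, "y": 0, "z": 0, "rx": 0, "ry": 0, "rz": 0, "gripper": 0.085}
  ]
}}

```text
time: 29.55
ee_pos: [0.5833, -0.0312, 0.2367]
eef_rot: [2.282, 1.57, 2.059]
contact_force: [-0.9, 0.1, 0.3]
opening: 0.0849
```

```bash
python3 - <<'E'
from lanes import *
go(.6,-.1,.2)
mm("scene"); c,im,d=mm("side")
for n in ("scene","side"):
    c,im,d=grab(n); P=cloud(c,d); L=w2l(P); Z=P[...,2]
    pr(n+" handle",(L[...,0]<-.12)&(L[...,0]>-.30)&(abs(L[...,1])<.07)&(Z>.07)&(Z<.092),L,Z,20)
    save(n+"9.png",cv2.resize(im,(640,480)))
E
```

```text
t 29.55 at [ 0.5833 -0.0312  0.2367] toolx [-0.     0.001 -1.   ] jaw -12.8 j6 0.12 open 0.0849 F [-0.9  0.1  0.3]
 shift [ 0.0167 -0.0688 -0.0367] rz None
scene
mouse px[ 84 216  33  35] 702 c [ 414.4 -377.9] sz [98.3 58. ] ang 8.59 z [0.0243 0.0356 0.0387]
mat px[ 68 179  99  95] 3929 c [ 371.8 -330.1] sz [269.3 337.6] ang 73.88 z [-0.0024  0.0014  0.0047]
side
mouse px[268 318  54  48] 1412 c [ 406.6 -380.1] sz [99.  55.9] ang 8.62 z [0.0224 0.0362 0.0389]
mat px[253 320 101  64] 1695 c [ 403.6 -401.8] sz [113.5 175.1] ang 87.87 z [0.0007 0.003  0.0051]
scene handle [179, 240, 44, 22, 293] x [-163.4 -155.7 -124.6] y [-47.7   0.5  49.6] z 0.083
side handle [297, 210, 36, 31, 255] x [-168.1 -160.7 -123.2] y [-50.8  -6.1  46.8] z 0.083
```

View pics/scene9.png

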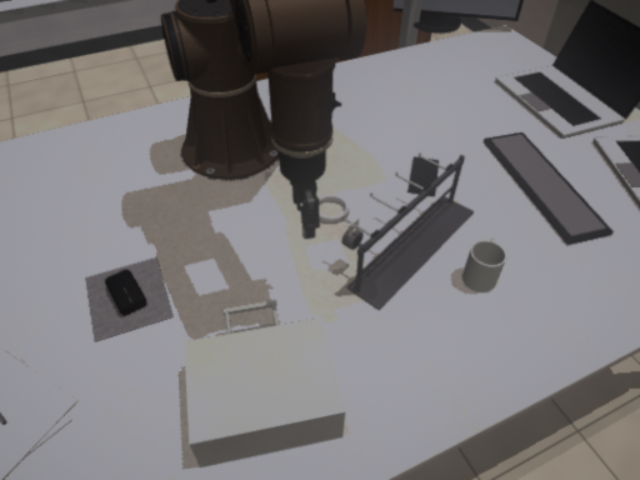

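The final view shows the drawer shut, the mouse mid-mat at (127,292), and the spool still hanging at (352,237) with the other pegs empty. Handing in.

```bash
python3 -c "
from rig import bot
print(bot.sign_off())"
```

```text
the job is handed in; nothing more can be done
None
```

The job is handed in, at about 30 s on the robot's clock. The mouse is on its mat, both slim packs are filed, and the drawer is shut.

**What I did:**
- **Mouse:** I carried it to the middle of its mat.
- **Drawer opening:** I pulled it open until it met its stop (about 15 N with no more travel).
- **Packs:** Two slim packs were hanging, and the fourth peg was empty. I lifted both off over the peg tips and stood them in the two free lanes on the cabinet's -y side. The two packs already filed, on the +y side, stayed in their lanes.
- **Drawer closing:** I pushed it shut until it met its stop (about 17 N with no more travel).

**Last checks:**
- **Mouse:** It is centred on the mat to within about 4 mm. The scene and side cameras disagree by about 8 mm in x, either side of the mat's middle. I never saw it get knocked.
- **Packs:** Before closing, both stood upright in their lanes, about 2 mm and 4 mm off the middle of the blocks. I couldn't see them again once the drawer was shut.
- **Handle:** Both cameras put it where it was before the drawer was opened.
- **Everything else:** The spool still hangs, and the mug, tape and phone look unmoved in the last picture. I did not measure them.

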